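Load a harmonica comb and set the ratchet clamp to three clicks

TASK

Stand the loose harmonica comb in the nest of the ratchet clamp, down on the base plate between the two cork-faced jaws and the two end pins, and let go of it. Then swing the clamp lever by its upright black grip, feeling for the clicks: three clicks from its rest position and never a fourth, which would bow the reed plates. The lever springs back when released, so finish while still holding it in the third click with the comb squeezed, ready for its screws; leave the tools and parts lying around where they are.

Things in the scene. Friction and masses are not known exactly. Their poses are not given: they have to be found in the camera images.
- comb: harmonica comb with its two reed plates, a flat bar standing on its long edge on the table: 128 mm long (its x axis), 12 mm thick (y, grasp across this), 34 mm high (z). Origin at the centre of its underside. About 0.06 kg. It may go into the clamp either way round.
- comb_clamp: ratchet clamp, screwed down; aluminium base plate 190 x 250 mm (x, y), 12 mm thick. Origin at table height, 22 mm in its +y from the plate's centre; x along the nest, y from the lever side to the fixed jaw. Carriage and cam behind the pad stay below 40 mm above the table, the lever's hub and pivot nut below 64 mm.
- nest (a point): centre of the nest's floor, on the base plate 12 mm above the table: the centre of the comb's underside belongs here, long axis along x. Axes as the clamp's. Cork faces 9 mm to either side (y): fixed jaw at +9, open pad at -9 mm; jaw and pad tops 28 mm above the table. Pointed 8 mm end pins at x = -71.5 and +71.5 mm, tops 29 mm above the table: room of 135 x 18 mm.
- clamp_pad: moving, spring-backed, cork-faced jaw that the lever drives toward the fixed jaw (clamp's +y). It meets a loaded comb before the third click and pushes it onto the fixed jaw; the spring gives 2.5 N per mm, 5 to 13 N at the third click. Origin at the clamp's origin when open.
- clamp_lever: flat steel lever on a vertical pivot, arm 38 to 46 mm above the table. Origin on the pivot axis at table height, x axis from pivot to grip. Turns clockwise seen from above, from rest to a stop at 1.12 rad; at rest it points 61 deg clockwise of the clamp's x axis. A return spring (0.7 Nm at rest, about 1 with the comb squeezed) throws it back when let go; it does not lock.
- lever_grip (a point): point on the upright round black grip of the lever, 20 mm in diameter, 130 mm from the pivot, 80 mm above the table; the grip reaches from 46 to 104 mm above the table and is taken from above.
- lever_pivot (a point): point on the lever's pivot axis, 28 mm above the table.
- click_arc: arc plate round the pivot (origin on the axis) with five brass click pins 0.2 rad apart, clamped at a phase that differs from job to job. A spring roller under the lever climbs over them: at each click the pull at the grip rises to 10-15 N, then drops by 5 to 9 N as the roller passes a pin; 0.1 rad on, in the notch's middle, it rises again. First notch 0.22 to 0.40 rad from rest.
- click_roller (a point): the lever's roller as it sits in a notch: 63 mm from the pivot along the lever, 28 mm above the table.
- third_notch (a point): middle of the third notch on the click arc, 63 mm from the pivot; the roller lies here at the third click.
- fourth_notch (a point): middle of the fourth notch, 12.6 mm further round the arc; the roller must not come here.
- driver_red: red-handled screwdriver, 167 mm long, lying on the right; leave it alone.
- tweezers: steel tweezers, 122 mm long, lying behind the lever; leave them alone.
- cover_a: single polished cover plate, 30 x 103 x 10 mm, lying at the front right; leave it alone.
- marker: black marker, 134 mm long, lying at the front right of the clamp; leave it alone.
Things that resemble listed ones, but are neither listed nor needed, are in the scene too. There is more than one size of the comb; the job needs the larger.

How it is judged:
By the outcome, as a careful person would: the job done as asked, in the order asked, and still so for the second after the job is handed in, while the arm keeps its last pose, push and grip.
It also fails if it takes over 70 s, if anything falls off the work surface, if the arm or the gripper's body presses on something with over 40 N, if the wrist force passes 120 N, or if a joint passes its speed limit or range.

ROBOT

A 7-joint arm with a two-finger parallel gripper is mounted at the origin on a cart in front of the work surface, level with it; the furniture and walls round the work are solid. World frame = base frame: x ahead of the robot, y to its left, z up, the work surface at z = 0. Lengths are in mm, angles in rad, forces in N, time in s.
With the tool pointing down it reaches from about 425 to 925 mm from the base axis. Payload 6.8 kg.
Tool frame: the origin (TCP) lies midway between the tips of the shut fingers; the grasp point (between the pads) lies arm.grasp_offset behind it (arm.grasp_offset is the distance from the TCP to the grasp point, in mm); y points along the fingers, x is the direction in which the jaws open and shut, and the axes are right-handed (so a half turn about y gives the same grasp; the last joint's range is limited). The gripper opens to 88 mm and grips with 3 to 60 N. Pads are 20 mm wide; open, the fingers measure 115 mm over their backs; the gripper's body (75 mm by 178 mm) begins 61 mm behind the grasp point.
Start: joints at [-1.389, 0.477, 0.022, 1.555, -0.011, 1.109, -0.083], TCP at [192.884, 646.873, 190.464] pointing down, gripper open.
Joint ranges: [-2.96, 2.96], [-0.34, 2.1], [-1.41, 1.46], [0.24, 2.44], [-1.37, 4.51], [0.17, 1.92], [-2.96, 2.96]. Speed limits (rad/s): [2.39, 2.39, 3.14, 3.14, 3.14, 3.14, 3.14].

INTERFACE

Orientations are given as a 3x3 rotation matrix whose columns are the frame's x, y, z axes.
In Python, from rig import arm gives the robot as it stands. The module is installed in compiled form; this text tells all that it offers.
- The arm moves only by the tool move_arm, never from a script. Its arguments are lists of equal length, an entry for each row: "offset": the shift along the tool's x, y, z in mm, a list of three; "roll": the turn about the tool's y in rad; "grip": the closure in counts, from 0 (fully open) to 255 (shut). A call has 1 to 8 rows; each row is the pose to reach, as a shift and turn from the pose commanded when the call began, along the tool's axes at that moment; what a row does not reach only later rows make up. A row lasts 1/8 s, in which the tool goes at most 62.5 mm and 10.7 degrees, less where a joint would pass 70% of its speed; a pose out of reach is approached as far as the arm can. A call with a gripper value outside its range is refused whole. The fingers move at their own pace and stop on an object; "squeeze" is the grip in N (left out, the last holds). Time passes only in rows, so rows that repeat a pose let the fingers close. It gives the time, the measured TCP pose, the force and the opening at its end, in the units of the state.
- arm.state(): the state, without advancing time (a new reading comes with each control period).
- arm.grab_frame(name): name is "scene" or "top" or "wrist"; returns a dict with "color" (384x512x3 uint8, blue, green, red), "fovy" (degrees; the focal length in pixels is half the picture's height over the tangent of half this angle, whatever the lens; pixels are square), "cx", "cy" (the principal point, pixels), "eye" and "attitude" of the camera in the world. Camera axes: x right, y down, z forward; pixel columns grow to the right and rows downward; lengths in mm; the calibration is good to about 2 mm. The wrist camera is an equidistant fisheye: a pixel r from the principal point sees the ray r / f radians off the axis. A picture is of the moment at which its call begins. There is no depth.
- arm.close_job(): hands the job in, once; it reports no verdict.
The state is a dict: "t": time; "qpos": joint angles; "joint_vel": joint speeds; "joint_efforts": joint torques, N m; "tool_pos": TCP position; "tool_rot": TCP orientation; "ft_force": force on the tool from outside, world axes, zero at the start; "moment": the same for the moment, N m; "gripper_width": finger opening in mm.
Only numpy, scipy, OpenCV 4.12 (cv2) and the standard library are available. Lean on these libraries where they do the work, as an engineer would, in place of code of your own. Each camera call takes 0.05 s, during which the arm holds its last target.

## Working session

There is one attempt and no reset: what is moved stays moved. The work goes in short steps, Python scripts to look and compute and a tool call to move; the robot and the scene stay as the last step left them, time stands still between calls to the robot, and variables do not carry over. Pictures are saved under pics/ and viewed, and the job is handed in when it is done.

Besides the shell and the picture viewer there is one more tool, called after "Emit:" as name(argument=value, ...), one argument or row to a line, values as JSON. move_arm: Moves the arm, as the interface text tells. Its arguments: {"type":"object","properties":{"offset":{"type":"array","items":{"type":"array","items":{"type":"number"}}},"roll":{"type":"array","items":{"type":"number"}},"grip":{"type":"array","items":{"type":"number"}},"squeeze":{"type":"number"}},"required":["offset","roll","grip"]}

```bash
mkdir -p pics
cat > h.py <<'E'
from rig import arm
import numpy as np, cv2
def save(n,tag):
    f=arm.grab_frame(n); cv2.imwrite(f'pics/{tag}.png',f['color']); return f
def ray(f,u,v):
    H=f['color'].shape[0]; fl=H/2/np.tan(np.radians(f['fovy'])/2)
    x=(u-f['cx']);y=(v-f['cy'])
    if f.get('_fish'):
        r=np.hypot(x,y); th=r/fl
        d=np.array([np.sin(th)*x/max(r,1e-9),np.sin(th)*y/max(r,1e-9),np.cos(th)])
    else: d=np.array([x/fl,y/fl,1.])
    return np.array(f['eye']),np.array(f['attitude'])@d
def onz(f,u,v,z):
    e,d=ray(f,u,v); return e+d*(z-e[2])/d[2]
def proj(f,p):
    c=np.array(f['attitude']).T@(np.array(p,float)-f['eye'])
    H=f['color'].shape[0]; fl=H/2/np.tan(np.radians(f['fovy'])/2)
    if f.get('_fish'):
        r=np.hypot(c[0],c[1]);th=np.arctan2(r,c[2]);return f['cx']+fl*th*c[0]/r,f['cy']+fl*th*c[1]/r
    return f['cx']+fl*c[0]/c[2],f['cy']+fl*c[1]/c[2]
E
python3 - <<'E'
from h import *
import pickle
for n in ['scene','top','wrist']:
    f=save(n,n+'0'); pickle.dump(dict(f),open(n+'0.pkl','wb'))
    print(n,f['fovy'],f['cx'],f['cy'],np.round(f['eye'],1),np.round(f['attitude'],3).tolist())
print({k:np.round(v,3).tolist() for k,v in arm.state().items()}, arm.grasp_offset)
E
```

```text
scene 48.514626052633155 255.0780226427554 187.93705317439824 [-291.  -683.9  673.4] [[0.661, -0.362, 0.657], [-0.75, -0.327, 0.575], [0.007, -0.873, -0.488]]
top 48.90164345338812 257.0068813389566 191.91177886332844 [ 343.3   40.6 1293.9] [[-0.019, -0.987, 0.16], [-1.0, 0.017, -0.02], [0.017, -0.161, -0.987]]
wrist 65.70646984690485 253.12322900809932 194.21653701662098 [119.2 668.6 383.8] [[0.285, 0.92, 0.271], [0.959, -0.273, -0.082], [-0.001, 0.283, -0.959]]
{'t': 0.15, 'qpos': [-1.389, 0.478, 0.022, 1.556, -0.012, 1.109, -0.083], 'joint_vel': [-0.001, -0.001, 0.002, -0.003, -0.001, -0.0, -0.001], 'joint_efforts': [0.003, -58.329, 1.537, -27.288, -0.054, 0.014, 0.0], 'tool_pos': [192.759, 646.388, 189.738], 'tool_rot': [[0.286, -0.0, -0.958], [0.958, -0.001, 0.286], [-0.001, -1.0, -0.0]], 'ft_force': [-0.221, 0.291, -0.415], 'moment': [-0.006, 0.002, 0.014], 'gripper_width': 87.961} 18.700000000000003
```

View pics/scene0.png

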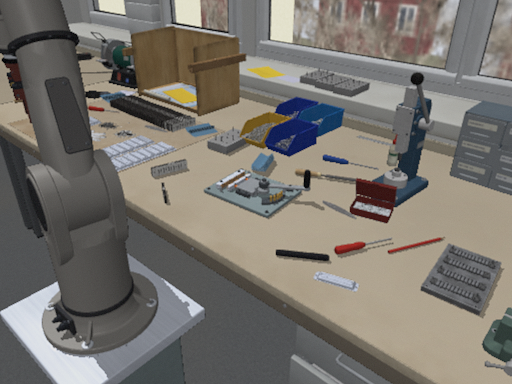

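View pics/top0.png

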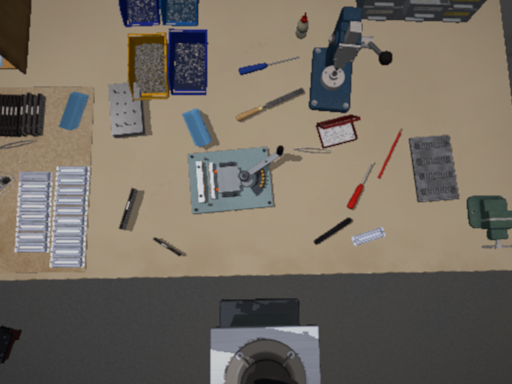

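View pics/wrist0.png

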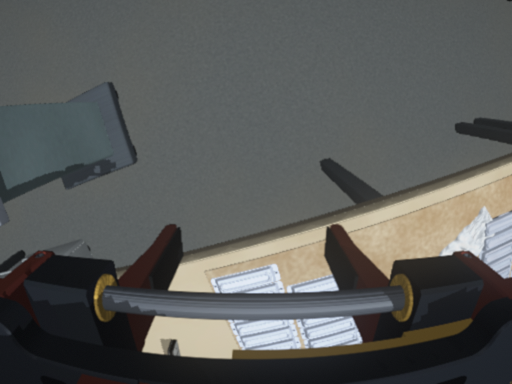

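The top view shows the clamp at (231,180), the candidate combs at (128,208) (about 42 px, the larger) and (168,246) (shorter). The lever grip is at (280,151). Next I enlarge these areas.

Run:
```python
import cv2
a=cv2.imread('pics/top0.png'); 
cv2.imwrite('pics/t1.png',cv2.resize(a[135:265,95:300],None,fx=3.9,fy=3.9,interpolation=cv2.INTER_CUBIC))
b=cv2.imread('pics/scene0.png'); 
cv2.imwrite('pics/s1.png',cv2.resize(b[145:225,140:330],None,fx=4.2,fy=4.2,interpolation=cv2.INTER_CUBIC))
```

```text
(no output)
```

View pics/t1.png

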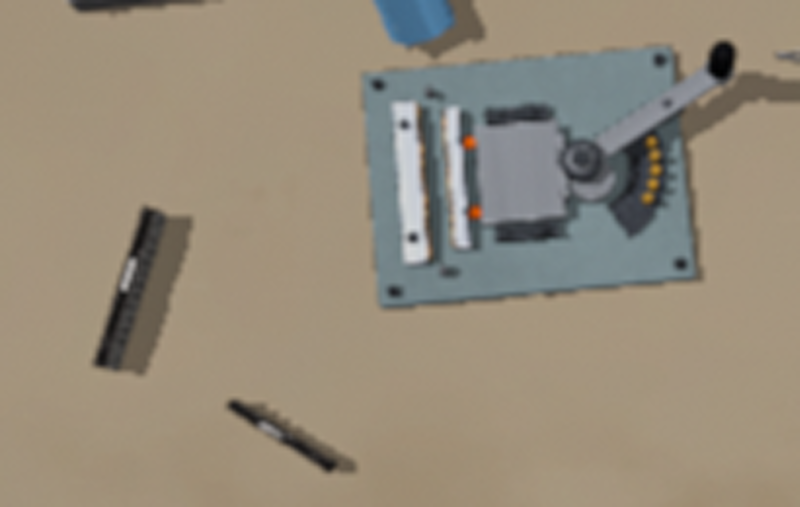

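View pics/s1.png

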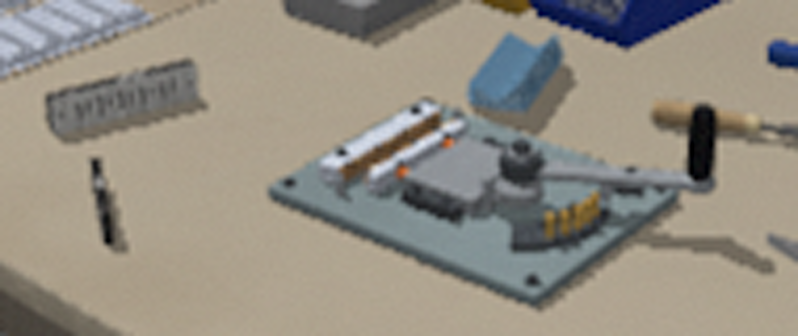

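Run:
```python
from h import *
import pickle
f=pickle.load(open('top0.pkl','rb')); im=f['color']
st=arm.state()
# plate mask: teal
hsv=cv2.cvtColor(im,cv2.COLOR_BGR2HSV)
print(hsv[200,240],hsv[157,200], hsv[208,128], hsv[205,150])
b=im.astype(int)
m=((b[:,:,0]-b[:,:,2])>-2).astype(np.uint8)
m2=np.zeros_like(m); m2[140:220,180:285]=m[140:220,180:285]
m2=cv2.morphologyEx(m2,cv2.MORPH_OPEN,np.ones((3,3)))
cs,_=cv2.findContours(m2,cv2.RETR_EXTERNAL,cv2.CHAIN_APPROX_NONE)
c=max(cs,key=cv2.contourArea)
pts=np.array([onz(f,u,v,12.)[:2] for u,v in c[:,0,:]],np.float32)
print('plate',cv2.minAreaRect(pts))
P=lambda u,v:(u/3.9+95-.5+.13,v/3.9+135-.5+.13)
for n,u,v,z in [('TL',363,72,12),('TR',675,45,12),('BR',700,278,12),('BL',383,306,12),('h1',378,85,12),('h2',660,60,12),('h3',681,264,12),('h4',394,291,12),('pivot',583,157,64),('grip',722,54,104),('pinA',433,94,29),('pinB',450,271,29),
 ('jawT',404,103,28),('jawB',416,263,28),('jawscrT',404,124,28),('jawscrB',412,238,28)]:
    print(n,np.round(onz(f,*P(u,v),z),1))
# comb: dark
for nm,(x0,x1,y0,y1) in dict(big=(112,150,180,240),small=(145,195,230,262)).items():
    g=cv2.cvtColor(im,cv2.COLOR_BGR2GRAY)[y0:y1,x0:x1]
    g=cv2.resize(g,None,fx=4,fy=4,interpolation=cv2.INTER_CUBIC)
    for th in (50,70):
        k=(g<th).astype(np.uint8); cs,_=cv2.findContours(k,cv2.RETR_EXTERNAL,cv2.CHAIN_APPROX_NONE);c=max(cs,key=cv2.contourArea)
        q=np.array([onz(f,(u+.5)/4-.5+x0,(v+.5)/4-.5+y0,34.)[:2] for u,v in c[:,0,:]],np.float32)
        print(nm,th,cv2.minAreaRect(q), cv2.contourArea(c)/16)
```

```text
[ 96  37 143] [ 97  40 140] [15 14 71] [ 17  63 163]
plate ((593.0825805664062, 75.93212127685547), (189.0436248779297, 292.5649108886719), 4.396724224090576)
TL [677.4 228.2  12. ]
TR [696.  -21.5  12. ]
BR [507.1 -36.7  12. ]
BL [489.4 211.4  12. ]
h1 [666.6 216.2  12. ]
h2 [683.7  -9.2  12. ]
h3 [518.4 -22.1  12. ]
h4 [501.  202.9  12. ]
pivot [594.8  53.2  64. ]
grip [663.2 -51.9 104. ]
pinA [654.4 170.7  29. ]
pinB [513.7 157.6  29. ]
jawT [647.7 193.6  28. ]
jawB [520.5 183.9  28. ]
jawscrT [630.8 193.5  28. ]
jawscrB [540.2 187.1  28. ]
big 50 ((473.13043212890625, 414.0686950683594), (9.046470642089844, 56.610595703125), 73.26966094970703) 38.65625
big 70 ((503.7256164550781, 401.0713195800781), (19.002506256103516, 124.59261322021484), 74.0767593383789) 205.375
small 50 ((376.5818176269531, 263.58624267578125), (42.75962829589844, 6.947718620300293), 57.537376403808594) 21.3125
small 70 ((381.6849060058594, 270.4688415527344), (62.34560775756836, 9.55008316040039), 57.370426177978516) 42.15625
```

Top-view results:

| Item | Measured | Check |
|---|---|---|
| Plate | 189 x 250 mm | matches the given size |
| Clamp angle | about 0.077 rad | edges and screw holes agree |
| Nest | about (584,164), from the pins | pins 141 mm apart, expected 143 |
| Lever direction | about -57° | matches the given 61° clockwise of clamp x |
| Large comb | about (505,404), 125 mm long | expected 128 mm |

I move to hover over the comb and take a wrist look.

Emit:
move_arm(
  offset=[
    [-143,30,-368],
    [-143,30,-368],
    [-143,30,-368],
    [-143,30,-368],
    [-143,30,-368],
    [-143,30,-368],
    [-143,30,-368],
    [-143,30,-368],
  ],
  roll=[0,0,0,0,0,0,0,0],
  grip=[120,120,120,120,120,120,120,120],
  squeeze=20,
)

```text
t: 1.15
tool_pos: [505.5, 403.4, 160.1]
tool_rot: [[0.288, -0.0, -0.957], [0.957, -0.001, 0.288], [-0.001, -1.0, 0.0]]
ft_force: [-0.9, 0.7, -0.6]
gripper_width: 46.6
```

Run:
```python
from h import *
import pickle
f=save('wrist','w1'); pickle.dump(dict(f),open('w1.pkl','wb'))
s=arm.state(); print(s['t'],s['tool_pos'],s['tool_rot'],s['gripper_width'],s['qpos'],s['ft_force'])
```

```text
1.2 [503.65591891 405.5399731  160.16797161] [[ 2.85411395e-01 -1.19070752e-03 -9.58404360e-01]
 [ 9.58405098e-01  4.22792159e-04  2.85411089e-01]
 [ 6.53647173e-05 -9.99999202e-01  1.26184986e-03]] 45.98820729987332 [-0.85660724  0.45903138  0.11359488  1.6635088  -0.06018301  1.02300027
  0.55807587] [ 0.16695204  0.85450859 -0.29978293]
```

View pics/w1.png

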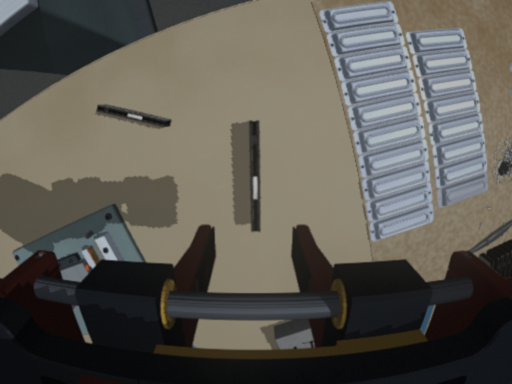

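The wrist view shows the big comb running from (254,122) to (256,230), nearly parallel to tool z and roughly between the fingers. I measure it on the z=34 plane.

Run:
```python
from h import *
import pickle
f=pickle.load(open('w1.pkl','rb')); f['_fish']=1
s=arm.state(); R=s['tool_rot'];p=s['tool_pos']
x0,x1,y0,y1=240,270,112,240
g=cv2.cvtColor(f['color'],cv2.COLOR_BGR2GRAY)[y0:y1,x0:x1]
print(g[60])
g=cv2.resize(g,None,fx=4,fy=4,interpolation=cv2.INTER_CUBIC)
for th in (40,55,70):
    k=(g<th).astype(np.uint8); k=cv2.morphologyEx(k,cv2.MORPH_CLOSE,np.ones((13,5)))
    cs,_=cv2.findContours(k,cv2.RETR_EXTERNAL,cv2.CHAIN_APPROX_NONE);c=max(cs,key=cv2.contourArea)
    q=np.array([onz(f,(u+.5)/4-.5+x0,(v+.5)/4-.5+y0,34.) for u,v in c[:,0,:]])
    r=cv2.minAreaRect(q[:,:2].astype(np.float32)); print(th,r, 'tool', np.round(R.T@(np.array([*r[0],34])-p),1))
print('TCP px',proj(f,p), 'axis', np.degrees(np.arctan2(R[1,0],R[0,0])))
```

```text
[ 88  87  88  88  88  88  89  88  87  76  58  50  46  41  35  34  37  43
  54  81 115 133 135 134 135 135 135 134 135 135]
40 ((484.80072021484375, 411.6348571777344), (4.79414701461792, 34.72171401977539), 74.18649291992188) tool [  0.5 126.2  19.7]
55 ((504.46380615234375, 405.287841796875), (9.205815315246582, 124.94527435302734), 74.24018096923828) tool [ -0.  126.2  -1. ]
70 ((504.4663391113281, 405.1091003417969), (10.830310821533203, 126.10238647460938), 74.05781555175781) tool [ -0.2 126.2  -1.1]
TCP px (np.float64(255.00619029219206), np.float64(218.0881751203329)) axis 73.41655876029347
```

Emit:
move_arm(
  offset=[
    [0,60,-1],
    [0,110,-1],
    [0,140,-1],
    [0,141,-1],
    [0,141,-1],
    [0,141,-1],
    [0,141,-1],
    [0,141,-1],
  ],
  roll=[-0.012,-0.012,-0.012,-0.012,-0.012,-0.012,-0.012,-0.012],
  grip=[120,120,120,120,255,255,255,255],
  squeeze=20,
)

```text
t: 2.2
tool_pos: [506.0, 404.6, 20.2]
tool_rot: [[0.274, 0.001, -0.962], [0.962, 0.001, 0.274], [0.001, -1.0, -0.001]]
ft_force: [0.1, 0.5, -0.7]
gripper_width: 10.3
```

Run:
```python
from h import *
f=save('wrist','w2'); f=save('scene','s2')
cv2.imwrite('pics/s2c.png',cv2.resize(f['color'][100:240,100:320],None,fx=3.6,fy=3.6))
s=arm.state(); print(s['t'],s['tool_pos'],s['tool_rot'],s['gripper_width'],s['ft_force'])
```

```text
2.3 [505.77850115 404.42151635  19.77545922] [[ 2.74422350e-01  2.84627056e-04 -9.61609220e-01]
 [ 9.61609183e-01  3.25424069e-04  2.74422436e-01]
 [ 3.91038836e-04 -9.99999907e-01 -1.84396352e-04]] 2.3943827718010913 [0.55822399 0.28761282 0.07264784]
```

View pics/w2.png

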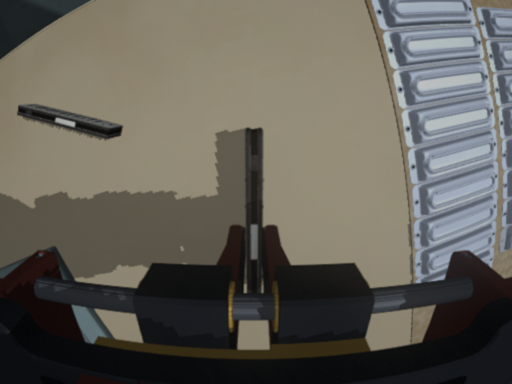

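The fingers stand on either side of the comb, but the width reading (2.4 mm) is below the comb's 12 mm, so I check again before lifting.

Run:
```python
from h import *
f=save('wrist','w3')
cv2.imwrite('pics/w3c.png',cv2.resize(f['color'][110:340,160:360],None,fx=2.5,fy=2.5))
s=arm.state(); print(s['t'],s['tool_pos'],s['gripper_width'],s['ft_force'])
```

```text
2.35 [505.72321369 404.37873114  19.62490685] 0.6674366561847105 [ 0.22125034 -0.10785351 -0.44169371]
```

View pics/w3c.png

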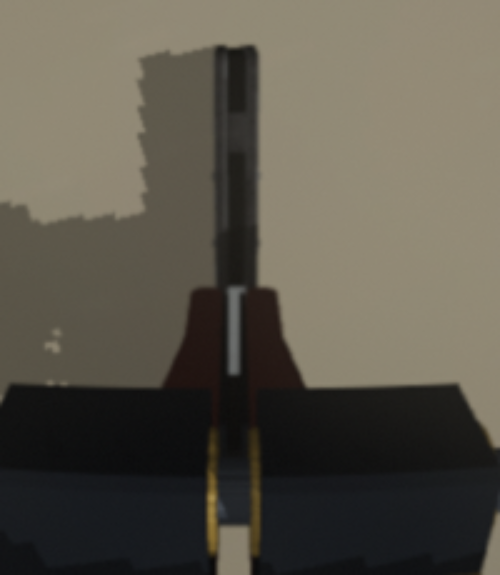

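View pics/s2c.png

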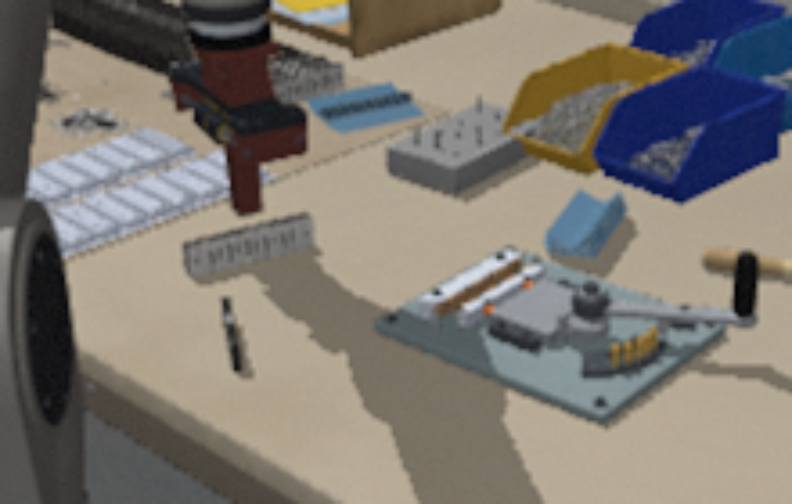

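Run:
```python
from h import *
import pickle
f=pickle.load(open('scene0.pkl','rb'))
for z in (0,20,34,38.7,50,60):
    u,v=proj(f,[505.7,404.4,z]); print(z,(u-100)*3.6,(v-100)*3.6)
c=f['color']; 
# comb ends
for e in (-64,64):
  for z in (0,34):
    u,v=proj(f,[504.5-.962*e,405.2+.274*e,z]); print(e,z,(u-100)*3.6,(v-100)*3.6)
s=arm.state();print(s['qpos'])
```

```text
0 253.1050031980729 257.9954775323683
20 251.22709321799468 239.35956749292743
34 249.8976375019856 226.16638071198562
38.7 249.4485299490033 221.7095494239045
50 248.36296301283963 210.93665403554562
60 247.39539424127568 201.33474298809134
-64 0 312.58600755807356 242.5268660980228
-64 34 310.1047196234441 211.1671025168995
64 0 188.0329817901669 274.4517626266573
64 34 184.00241319630197 242.1302264675978
[-0.83614319  0.62447624  0.09076399  1.75533515 -0.07665978  0.76498474
  0.58574974]
```

The scene view shows the finger tips above the comb top, at an apparent z of about 48, while the reported TCP z is 19.7. Something disagrees, so I check the tip height in all the views.

Run:
```python
from h import *
import pickle
s=arm.state(); p=s['tool_pos']
f=save('scene','s4'); 
cv2.imwrite('pics/s4c.png',cv2.resize(f['color'][110:190,130:210],None,fx=7,fy=7,interpolation=cv2.INTER_CUBIC))
print('scene tcp',np.array(proj(f,p)), ((np.array(proj(f,p))-[130,110])*7))
f=save('top','t4'); 
cv2.imwrite('pics/t4c.png',cv2.resize(f['color'][150:270,80:200],None,fx=5,fy=5,interpolation=cv2.INTER_CUBIC))
print('top tcp',(np.array(proj(f,p))-[80,150])*5)
f=save('wrist','w4'); f['_fish']=1
pickle.dump(dict(f),open('w4.pkl','wb'))
cv2.imwrite('pics/w4c.png',cv2.resize(f['color'][110:340,160:360],None,fx=2.5,fy=2.5))
for dz in (0,18.7,30,50): print('wrist',dz,(np.array(proj(f,p+[0,0,dz]))-[160,110])*2.5)
print(f['eye']-p, p, arm.state()['gripper_width'])
```

```text
scene tcp [169.80441297 166.58611601] [278.63089078 396.10281209]
top tcp [242.52649754 292.70451487]
wrist 0 [232.55786488 278.18330964]
wrist 18.7 [232.55185521 304.94603971]
wrist 30 [232.54779205 323.57563276]
wrist 50 [232.53967291 362.25245342]
[-73.97079252  21.07504921 194.01474341] [505.72321369 404.37873114  19.62490685] 0.690039660491725
```

View pics/s4c.png

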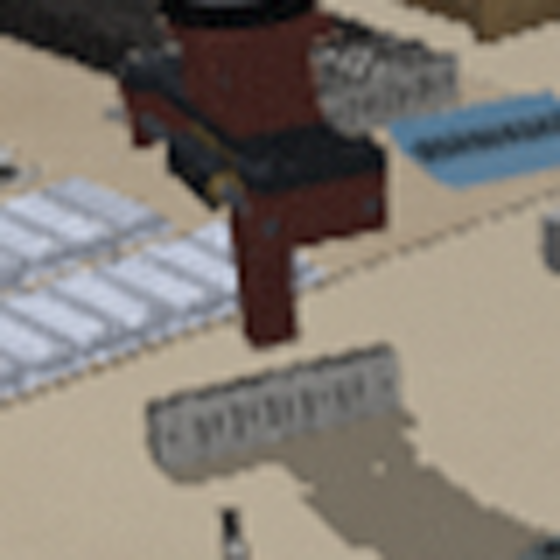

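View pics/t4c.png

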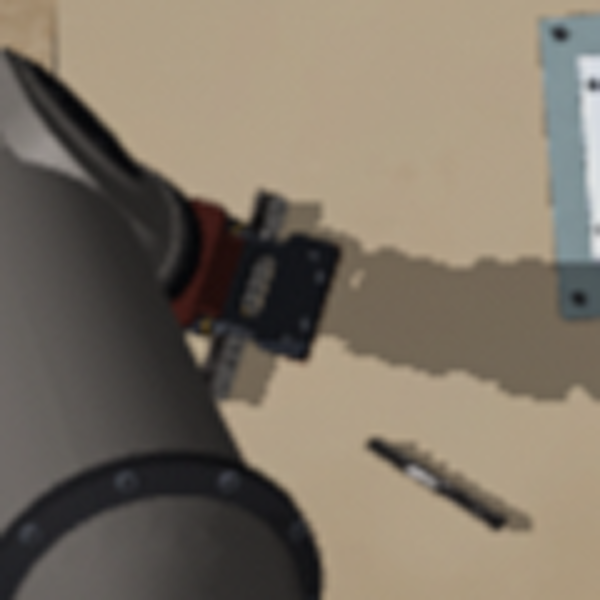

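View pics/w4c.png

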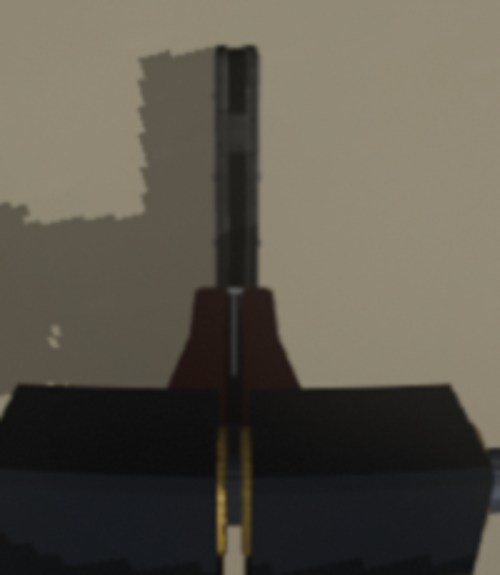

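Run:
```python
from h import *
import pickle
s=arm.state(); p=s['tool_pos'];R=s['tool_rot']
w=pickle.load(open('w4.pkl','rb')); c=pickle.load(open('scene0.pkl','rb'))
for dz in range(0,45,5):
    a=p+R@[0,-dz,10]; 
    print(dz,'wrist(288?)',round((proj(w,a)[1]-110)*2.5,1),'scene near-edge pts', [np.round((np.array(proj(c,p+R@[x,-dz,10]))-[130,110])*7).tolist() for x in(-13,0,13)])
```

```text
0 wrist(288?) 244.0 scene near-edge pts [[270.0, 411.0], [259.0, 401.0], [249.0, 391.0]]
5 wrist(288?) 250.0 scene near-edge pts [[269.0, 402.0], [259.0, 392.0], [248.0, 382.0]]
10 wrist(288?) 256.3 scene near-edge pts [[268.0, 393.0], [258.0, 383.0], [247.0, 373.0]]
15 wrist(288?) 263.0 scene near-edge pts [[267.0, 384.0], [257.0, 374.0], [246.0, 364.0]]
20 wrist(288?) 269.9 scene near-edge pts [[266.0, 374.0], [256.0, 365.0], [245.0, 355.0]]
25 wrist(288?) 277.2 scene near-edge pts [[265.0, 365.0], [255.0, 355.0], [244.0, 346.0]]
30 wrist(288?) 284.9 scene near-edge pts [[264.0, 356.0], [254.0, 346.0], [243.0, 336.0]]
35 wrist(288?) 293.1 scene near-edge pts [[263.0, 346.0], [253.0, 337.0], [242.0, 327.0]]
40 wrist(288?) 301.6 scene near-edge pts [[262.0, 337.0], [252.0, 327.0], [241.0, 318.0]]
```

The wrist and scene cameras agree that the real finger tips sit about 32 mm behind the reported TCP, so the fingers closed over the comb without touching it. I'll reopen them and lower gently beside the comb, feeling for the table to calibrate the tip height.

Emit:
move_arm(
  offset=[
    [0,0,0],
    [0,0,0],
    [0,0,0],
    [0,0,0],
    [0,15,0],
    [0,30,0],
    [0,42,0],
    [0,42,0],
  ],
  roll=[0,0,0,0,0,0,0,0],
  grip=[120,120,120,120,120,120,120,120],
)

```text
t: 3.5
tool_pos: [504.7, 403.5, -24.3]
tool_rot: [[0.274, -0.002, -0.962], [0.962, -0.002, 0.274], [-0.002, -1.0, 0.001]]
ft_force: [0.7, 0.4, -0.2]
gripper_width: 46.4
```

Run:
```python
from h import *
f=save('scene','s5'); 
s=arm.state(); p=s['tool_pos']; print(s['t'],p,s['gripper_width'],s['ft_force'])
cv2.imwrite('pics/s5c.png',cv2.resize(f['color'][110:190,130:210],None,fx=7,fy=7,interpolation=cv2.INTER_CUBIC))
R=s['tool_rot']; print([np.round((np.array(proj(f,p+R@[-36,-32,z]))-[130,110])*7).tolist() for z in(-10,10)])
```

```text
3.55 [505.23193222 403.99789062 -23.39934358] 46.775313345210826 [0.59597875 0.02099135 0.03129723]
[[329.0, 440.0], [290.0, 450.0]]
```

View pics/s5c.png

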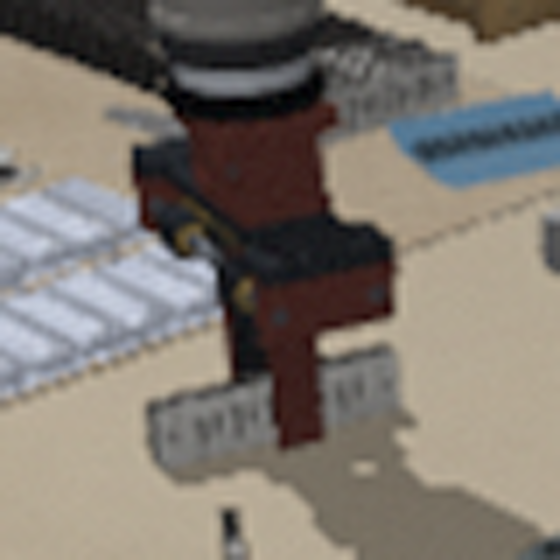

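The finger tip is where the 32 mm offset predicts. With the reported TCP at z=-23 there is still no table contact, which confirms it. Next, the table probe.

Emit:
move_arm(
  offset=[
    [0,3,0],
    [0,5,0],
    [0,5,0],
  ],
  roll=[0,0,0],
  grip=[120,120,120],
)

```text
t: 3.92
tool_pos: [505.7, 404.4, -27.5]
tool_rot: [[0.274, 0.0, -0.962], [0.962, 0.0, 0.274], [0.0, -1.0, -0.0]]
ft_force: [0.5, 0.5, -0.0]
gripper_width: 46.6
```

Emit:
move_arm(
  offset=[
    [0,1,0],
    [0,1,0],
  ],
  roll=[0,0],
  grip=[120,120],
)

```text
t: 4.18
tool_pos: [505.6, 404.4, -28.5]
tool_rot: [[0.274, 0.0, -0.962], [0.962, 0.0, 0.274], [0.0, -1.0, 0.0]]
ft_force: [-0.6, -0.5, 0.6]
gripper_width: 46.5
```

Emit:
move_arm(
  offset=[
    [0,1,0],
    [0,1,0],
  ],
  roll=[0,0],
  grip=[120,120],
)

```text
t: 4.42
tool_pos: [505.6, 404.4, -29.6]
tool_rot: [[0.274, -0.0, -0.962], [0.962, -0.0, 0.274], [-0.0, -1.0, 0.0]]
ft_force: [0.3, 0.1, 0.2]
gripper_width: 46.5
```

Emit:
move_arm(
  offset=[
    [0,1,0],
    [0,1,0],
  ],
  roll=[0,0],
  grip=[120,120],
)

```text
t: 4.68
tool_pos: [505.6, 404.3, -30.7]
tool_rot: [[0.274, -0.0, -0.962], [0.962, -0.0, 0.274], [-0.0, -1.0, 0.0]]
ft_force: [0.4, 0.2, 0.6]
gripper_width: 46.7
```

Emit:
move_arm(
  offset=[
    [0,1,0],
    [0,1,0],
  ],
  roll=[0,0],
  grip=[120,120],
)

```text
t: 4.92
tool_pos: [505.6, 404.4, -31.6]
tool_rot: [[0.274, -0.0, -0.962], [0.962, -0.0, 0.274], [-0.0, -1.0, 0.0]]
ft_force: [-0.3, 0.2, -0.1]
gripper_width: 46.5
```

Emit:
move_arm(
  offset=[
    [0,1,0],
    [0,1,0],
  ],
  roll=[0,0],
  grip=[120,120],
)

```text
t: 5.18
tool_pos: [505.7, 404.4, -31.7]
tool_rot: [[0.274, -0.0, -0.962], [0.962, 0.0, 0.274], [0.0, -1.0, 0.0]]
ft_force: [-2.2, -1.3, 6.7]
gripper_width: 46.7
```

The table contact came at TCP z = -31.7, so tip height = TCP z + 31.8. I raise to a tip height of about 19 mm and grip the comb.

Emit:
move_arm(
  offset=[
    [0,-15,0],
    [0,-20,0],
    [0,-20,0],
    [0,-20,0],
    [0,-20,0],
    [0,-20,0],
    [0,-20,0],
  ],
  roll=[0,0,0,0,0,0,0],
  grip=[120,120,255,255,255,255,255],
  squeeze=20,
)

```text
t: 6.05
tool_pos: [505.5, 404.2, -12.8]
tool_rot: [[0.274, -0.0, -0.962], [0.962, -0.0, 0.274], [-0.0, -1.0, 0.0]]
ft_force: [0.2, 0.7, -1.3]
gripper_width: 11.9
```

Emit:
move_arm(
  offset=[
    [0,-20,0],
    [0,-60,0],
    [0,-70,0],
    [0,-70,0],
  ],
  roll=[0,0,0,0],
  grip=[255,255,255,255],
)

```text
t: 6.55
tool_pos: [506.1, 404.8, 58.6]
tool_rot: [[0.274, 0.001, -0.962], [0.962, 0.001, 0.274], [0.002, -1.0, -0.001]]
ft_force: [0.0, 0.3, -1.1]
gripper_width: 11.9
```

Run:
```python
from h import *
f=save('scene','s6'); 
s=arm.state(); p=s['tool_pos']; print(s['t'],p,s['gripper_width'],s['ft_force'])
cv2.imwrite('pics/s6c.png',cv2.resize(f['color'][90:190,120:220],None,fx=6,fy=6,interpolation=cv2.INTER_CUBIC))
```

```text
6.6 [505.381855   404.25342907  57.41398779] 11.953287912662063 [ 0.53388634 -0.52593527 -1.78896442]
```

View pics/s6c.png

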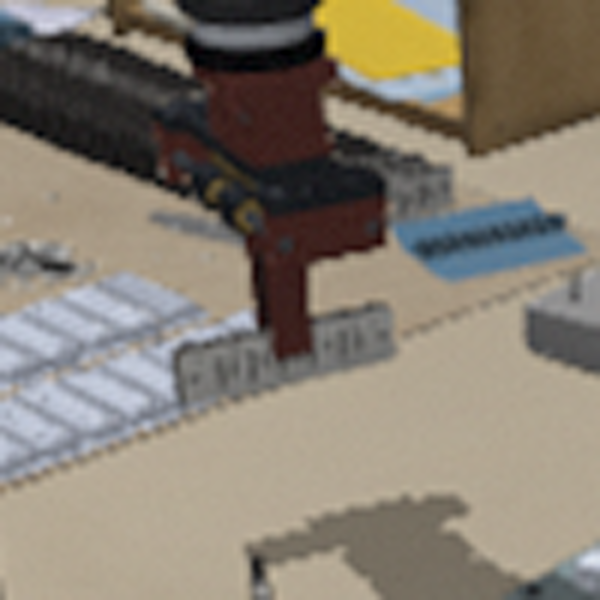

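The comb is held at 11.95 mm opening and lifted. Next I turn it to the clamp's angle and hover just beyond the nest, so the wrist camera can measure the nest.

Emit:
move_arm(
  offset=[
    [-30,-33,-40],
    [-70,-33,-90],
    [-110,-33,-140],
    [-142,-33,-174],
    [-142,-33,-174],
    [-142,-33,-174],
    [-142,-33,-174],
  ],
  roll=[-0.1,-0.2,-0.3,-0.354,-0.354,-0.354,-0.354],
  grip=[255,255,255,255,255,255,255],
)

```text
t: 7.48
tool_pos: [632.6, 222.2, 89.7]
tool_rot: [[-0.079, -0.002, -0.997], [0.997, 0.001, -0.079], [0.001, -1.0, 0.002]]
ft_force: [-0.2, 0.3, -0.8]
gripper_width: 12.3
```

Run:
```python
from h import *
import pickle
arm.grab_frame('top')
f=save('wrist','w7'); f['_fish']=1; pickle.dump((dict(f),arm.state()),open('w7.pkl','wb'))
s=arm.state(); p=s['tool_pos']; print(s['t'],p,s['tool_rot'],s['gripper_width'],s['ft_force'],s['qpos'])
```

```text
7.575 [633.07006448 221.87131323  90.13970762] [[-7.85291669e-02 -7.37349755e-04 -9.96911544e-01]
 [ 9.96911702e-01  4.22180050e-04 -7.85294916e-02]
 [ 4.78779866e-04 -9.99999639e-01  7.01919151e-04]] 12.13432277083358 [ 0.21285354 -0.36842648 -0.97096864] [-0.45750753  0.56864658  0.03954196  1.65352809 -0.02761527  0.92045488
  1.24195674]
```

View pics/w7.png

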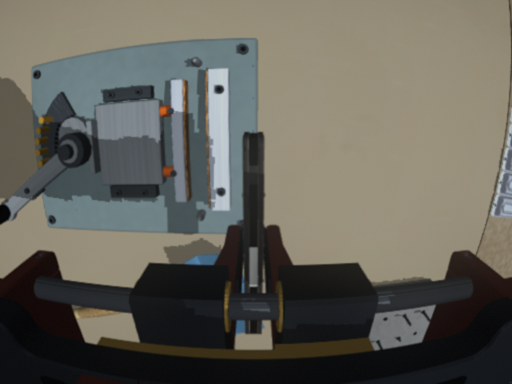

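The view shows the whole clamp: the nest gap between pad (180) and jaw (208), a pin at (195,62), a pin near (200,215), and the held comb's near end at (253,133). Now I enlarge it.

Run:
```python
import cv2
a=cv2.imread('pics/w7.png')
cv2.imwrite('pics/w7a.png',cv2.resize(a[45:145,155:285],None,fx=6,fy=6,interpolation=cv2.INTER_CUBIC))
cv2.imwrite('pics/w7b.png',cv2.resize(a[140:240,155:285],None,fx=6,fy=6,interpolation=cv2.INTER_CUBIC))
cv2.imwrite('pics/w7l.png',cv2.resize(a[80:240,0:130],None,fx=3.75*1,fy=3.75,interpolation=cv2.INTER_CUBIC))
```

```text
(no output)
```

View pics/w7a.png

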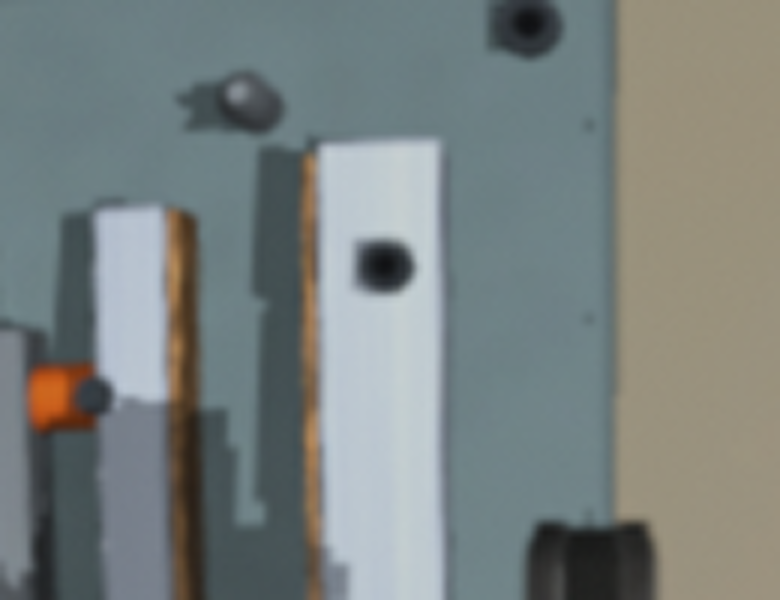

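View pics/w7b.png

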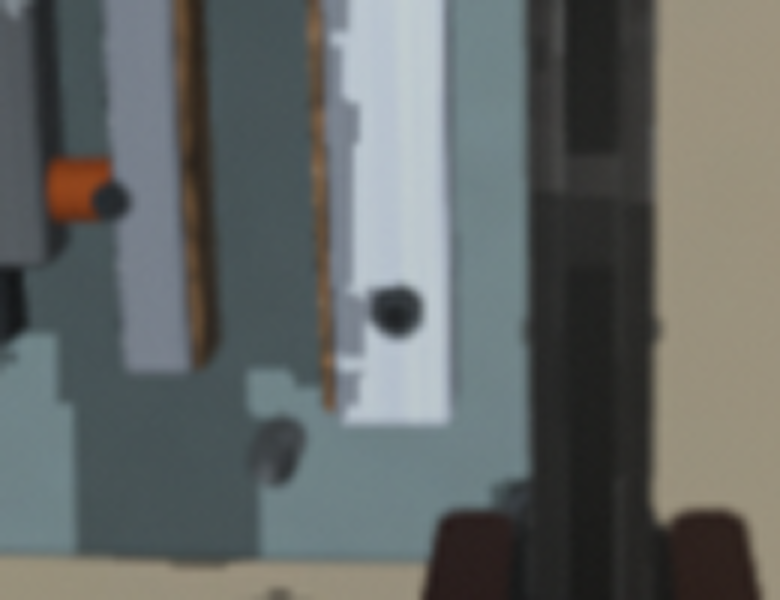

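View pics/w7l.png

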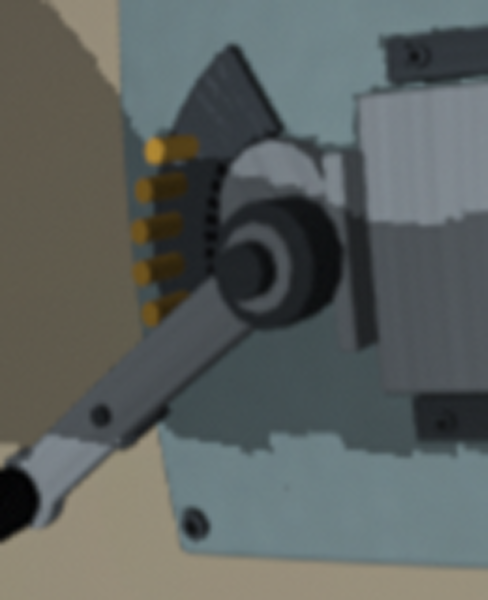

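```bash
cat > m.py <<'E'
from h import *
import pickle
f,s=pickle.load(open('w7.pkl','rb')); R=s['tool_rot'];p=s['tool_pos']
A=lambda u,v:((u+.5)/6-.5+155,(v+.5)/6-.5+45)
B=lambda u,v:((u+.5)/6-.5+155,(v+.5)/6-.5+140)
L=lambda u,v:((u+.5)/3.75-.5,(v+.5)/3.75-.5+80)
def P(q,z): return onz(f,*q,z)
E
python3 - <<'E'
from m import *
th=.077; X=np.array([np.cos(th),np.sin(th)]);Y=np.array([-X[1],X[0]])
pts=dict(pinA_tip=(A(238,90),29),pinB_tip=(B(264,462),29),pinA_base=(A(264,112),13),pinB_base=(B(288,440),13),faceA=(A(302,160),28),faceB=(B(325,408),28),faceM=(B(313,50),28),
 jA0=(A(320,143),28),jA1=(A(440,140),28),jB0=(B(343,424),28),jB1=(B(449,423),28),padA0=(A(95,207),28),padA1=(A(166,207),28),padB0=(B(126,371),28),padB1=(B(192,370),28),
 plateTRside=(A(614,100),12),plateR2=(A(614,400),12), hole=(A(530,22),12),nut=(L(245,270),64),c1=(L(158,152),46))
for k,(q,z) in pts.items():
    w=P(q,z)[:2]; d=w-[584,164]; print(k,np.round(w,1),'rel X,Y',np.round([d@X,d@Y],1))
# comb near end at its top z: tip+14.8 -> 
ztop=p[2]+31.8+14.8
for u in (532,655): print('comb end',np.round(R.T@(P(A(u,524),ztop)-p),1), P(A(u,524),ztop))
for u in (532,655): print('comb lower',np.round(R.T@(P(B(u,330),ztop)-p),1))
E
```

```text
pinA_tip [515.9 162.4] rel X,Y [-68.    3.7]
pinB_tip [656.6 173.2] rel X,Y [73.1  3.6]
pinA_base [516.7 163.4] rel X,Y [-67.1   4.6]
pinB_base [658.6 174.5] rel X,Y [75.2  4.7]
faceA [525.8 172.4] rel X,Y [-57.4  12.8]
faceB [647.3 182.4] rel X,Y [64.5 13.5]
faceM [592.6 178.3] rel X,Y [ 9.6 13.6]
jA0 [523.2 174.8] rel X,Y [-59.8  15.4]
jA1 [522.  191.8] rel X,Y [-59.7  32.5]
jB0 [649.6 185.3] rel X,Y [67.1 16.1]
jB1 [648.1 201.5] rel X,Y [66.8 32.5]
padA0 [533.4 142.3] rel X,Y [-52.1 -17.8]
padA1 [533.3 153. ] rel X,Y [-51.4  -7.1]
padB0 [643.9 151. ] rel X,Y [ 58.7 -17.6]
padB1 [642.9 161.5] rel X,Y [58.5 -7. ]
plateTRside [511.8 215.8] rel X,Y [-68.   57.2]
plateR2 [557.8 219.5] rel X,Y [-21.8  57.4]
hole [500.5 202.3] rel X,Y [-80.3  44.6]
nut [595.6  56.9] rel X,Y [   3.3 -107.7]
c1 [568.8  15.1] rel X,Y [ -26.6 -147.3]
comb end [ -4.8 -46.6  65.8] [567.92778962 211.8951174  136.73970762]
comb end [  5.3 -46.6  65.8] [567.12104763 221.98851824 136.73970762]
comb lower [ -5.  -46.6  33.5]
comb lower [  5.6 -46.6  33.5]
```

Nest measurements from this view agree with each other: pins, jaw ends and pad ends give about (587.0,168.4) at 0.079 rad. The screw hole agrees with the top view within 1 mm. The comb's centre lies about 1.5 mm along tool z from the TCP. I move above the nest with the comb's underside at about 40 mm.

Emit:
move_arm(
  offset=[
    [-25,0,24],
    [-50,0,49],
    [-50,25,49],
    [-50,45,49],
    [-50,50,49],
    [-50,50,49],
    [-50,50,49],
  ],
  roll=[0,0,0,0,0,0,0],
  grip=[255,255,255,255,255,255,255],
)

```text
t: 8.45
tool_pos: [589.6, 167.0, 41.3]
tool_rot: [[-0.076, 0.001, -0.997], [0.997, 0.001, -0.076], [0.0, -1.0, -0.001]]
ft_force: [0.3, -0.3, -0.8]
gripper_width: 12.2
```

Run:
```python
from h import *
import pickle
t=save('top','t8')
f=save('wrist','w8'); f['_fish']=1; pickle.dump((dict(f),arm.state()),open('w8.pkl','wb'))
c=save('scene','s8')
a=f['color']
cv2.imwrite('pics/w8a.png',cv2.resize(a[60:310,150:350],None,fx=2.4,fy=2.4,interpolation=cv2.INTER_CUBIC))
cv2.imwrite('pics/s8c.png',cv2.resize(c['color'][130:230,190:320],None,fx=6,fy=6,interpolation=cv2.INTER_CUBIC))
s=arm.state(); p=s['tool_pos']; print(s['t'],p,s['tool_rot'][0,0],s['gripper_width'],s['ft_force'])
```

```text
8.6 [589.42508185 166.76772334  41.12388913] -0.07616115684343092 12.056614802502457 [ 0.64621901  0.25995115 -0.9374099 ]
```

View pics/w8a.png

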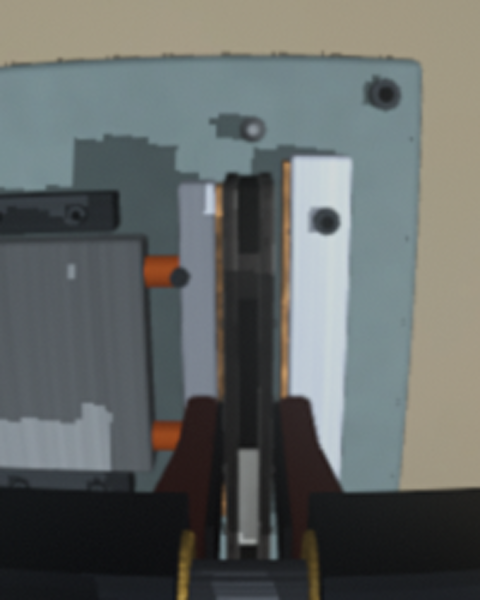

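View pics/s8c.png

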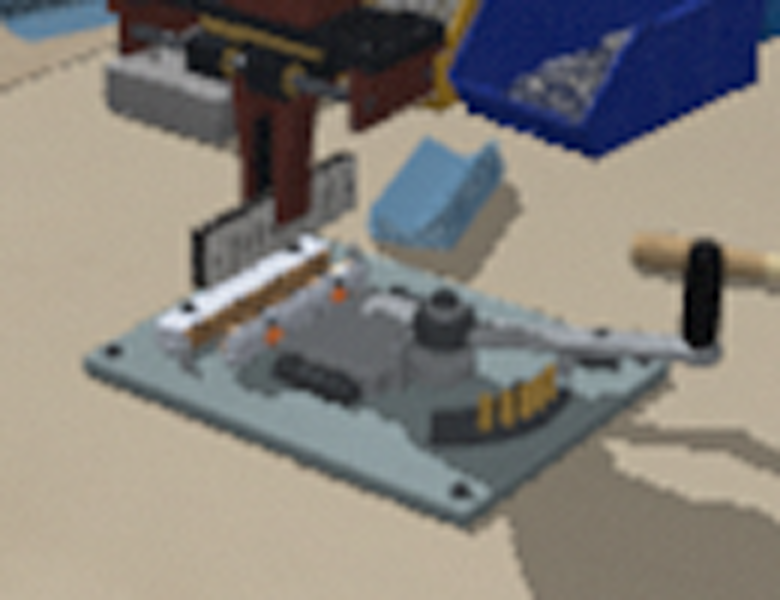

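Run:
```python
from h import *
import pickle,cv2
f,s=pickle.load(open('w8.pkl','rb')); a=f['color']
cv2.imwrite('pics/w8b.png',cv2.resize(a[100:230,215:300],None,fx=4.6*1.3*1.0,fy=4.6,interpolation=cv2.INTER_CUBIC))
g=cv2.cvtColor(a,cv2.COLOR_BGR2GRAY)
for y in (140,155,175,195): print(y, a[y,236:276].tolist() if 0 else g[y,236:276].tolist())
```

```text
140 [193, 200, 183, 150, 130, 119, 90, 57, 49, 50, 55, 66, 68, 43, 31, 32, 32, 32, 32, 32, 33, 37, 48, 52, 50, 51, 53, 65, 80, 83, 77, 78, 107, 126, 120, 140, 180, 202, 206, 205]
155 [130, 126, 115, 104, 96, 89, 73, 55, 51, 53, 57, 63, 61, 40, 32, 34, 33, 33, 34, 34, 34, 39, 46, 53, 55, 58, 61, 71, 81, 84, 79, 83, 115, 130, 116, 138, 182, 204, 205, 203]
175 [130, 129, 121, 100, 79, 79, 71, 54, 42, 41, 42, 44, 45, 43, 42, 44, 43, 43, 43, 42, 45, 47, 49, 45, 44, 43, 46, 57, 72, 83, 80, 82, 100, 115, 125, 151, 186, 203, 204, 201]
195 [130, 129, 124, 103, 81, 72, 62, 50, 40, 38, 39, 40, 38, 34, 32, 31, 32, 32, 33, 32, 35, 41, 46, 43, 42, 42, 45, 53, 65, 74, 83, 108, 134, 125, 122, 160, 191, 201, 200, 199]
```

View pics/w8b.png

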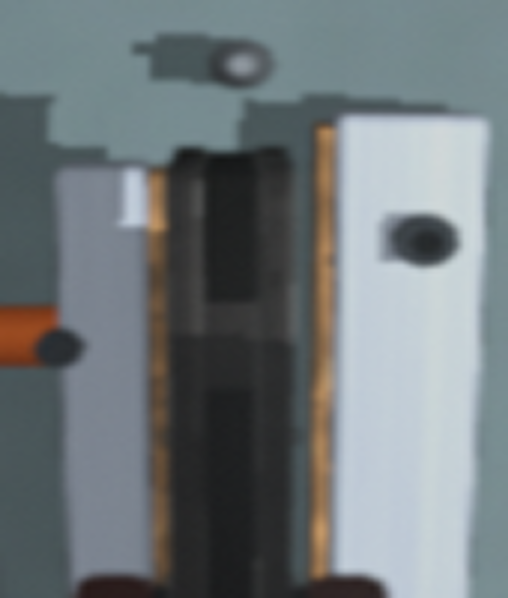

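Run:
```python
from h import *
import pickle
f,s=pickle.load(open('w8.pkl','rb')); R=s['tool_rot'];p=s['tool_pos']
T=lambda u,v,z: np.round(R.T@(onz(f,u,v,z)-p),1)
zt=p[2]+31.8+15
print('face',T(267.4,155,28),T(266.6,195,28),'w',onz(f,267.4,155,28))
print('pin tip',T(255.1,113.7,29),'w',onz(f,255.1,113.7,29))
print('comb L',T(242.5,155,zt),T(242.3,195,zt),'R',T(262.8,155,zt),T(263,195,zt),'end',T(253,132.6,zt))
print('jaw end',T(272+2,100+117/4.6,28))
```

```text
face [10.  13.2 44.5] [ 9.7 13.2 15.1] w [544.39622219 173.40508566  28.        ]
pin tip [ 1.2 12.1 73.6] w [516.08552746 162.48799288  29.        ]
comb L [ -5.4 -46.9  53.9] [ -5.7 -46.8  33. ] R [  4.7 -46.9  53.9] [  5.  -46.8  33. ] end [ -0.2 -46.9  65.1]
jaw end [14.4 13.2 65.4]
```

The comb is 1.2 mm off in tool x and about 0.8 mm off in tool z. I correct both and lower it into the nest.

Emit:
move_arm(
  offset=[
    [1.2,0,0.8],
    [1.2,12,0.8],
    [1.2,20,0.8],
    [1.2,20,0.8],
  ],
  roll=[0,0,0,0],
  grip=[255,255,255,255],
)

```text
t: 9.1
tool_pos: [587.1, 167.3, 19.2]
tool_rot: [[-0.076, -0.002, -0.997], [0.997, -0.001, -0.076], [-0.001, -1.0, 0.002]]
ft_force: [-0.3, 0.3, -0.9]
gripper_width: 12.1
```

Emit:
move_arm(
  offset=[
    [0,5,0],
    [0,10,0],
    [0,15,0],
    [0,19,0],
    [0,19,0],
  ],
  roll=[0,0,0,0,0],
  grip=[255,255,255,255,255],
)

```text
t: 9.72
tool_pos: [587.8, 167.6, 1.1]
tool_rot: [[-0.076, -0.001, -0.997], [0.997, -0.0, -0.076], [-0.0, -1.0, 0.001]]
ft_force: [-0.1, 1.0, -0.5]
gripper_width: 12.0
```

Emit:
move_arm(
  offset=[
    [0,1.5,0],
    [0,1.5,0],
  ],
  roll=[0,0],
  grip=[255,255],
)

```text
t: 9.98
tool_pos: [588.1, 167.7, -0.0]
tool_rot: [[-0.076, 0.0, -0.997], [0.997, 0.0, -0.076], [0.0, -1.0, -0.0]]
ft_force: [0.9, 0.3, -1.0]
gripper_width: 12.2
```

Emit:
move_arm(
  offset=[
    [0,0.7,0],
    [0,0.7,0],
  ],
  roll=[0,0],
  grip=[255,255],
)

```text
t: 10.22
tool_pos: [588.1, 167.7, -0.7]
tool_rot: [[-0.076, 0.0, -0.997], [0.997, 0.0, -0.076], [0.0, -1.0, -0.0]]
ft_force: [0.2, -0.2, -1.2]
gripper_width: 12.3
```

Run:
```python
from h import *
c=save('scene','s9'); f=save('wrist','w9')
a=f['color']
cv2.imwrite('pics/w9a.png',cv2.resize(a[60:310,150:350],None,fx=2.4,fy=2.4,interpolation=cv2.INTER_CUBIC))
cv2.imwrite('pics/s9c.png',cv2.resize(c['color'][130:230,190:320],None,fx=6,fy=6,interpolation=cv2.INTER_CUBIC))
s=arm.state(); print(s['t'],s['tool_pos'],s['gripper_width'],s['ft_force'])
```

```text
10.325 [588.08721354 167.64444676  -0.71963006] 12.033920717847018 [ 0.00348164  0.07405145 -1.17923032]
```

View pics/w9a.png

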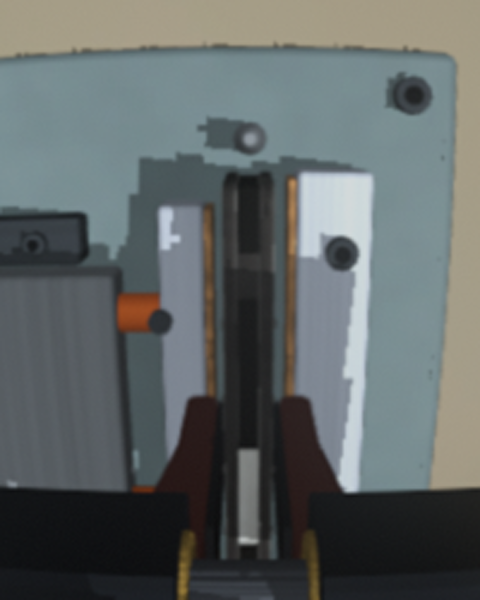

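View pics/s9c.png

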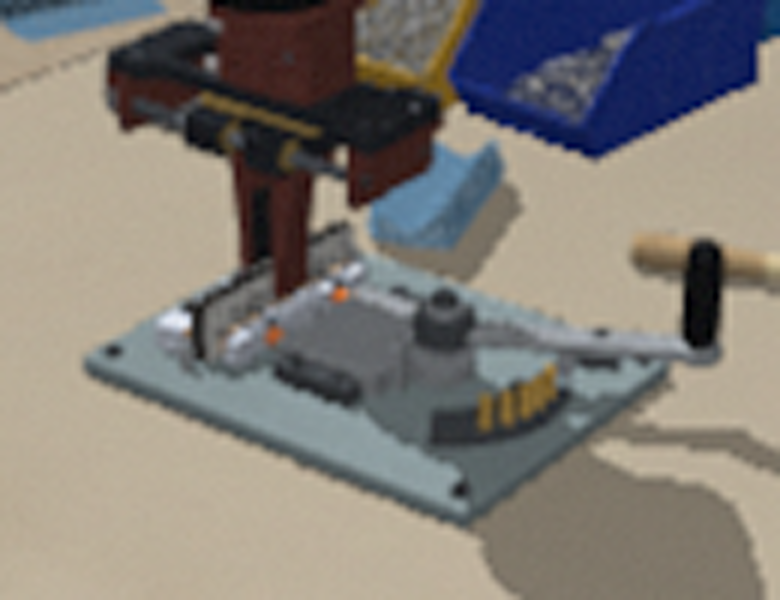

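The comb sits centred between cork faces and pins, with no floor contact yet. I feel for the floor.

Emit:
move_arm(
  offset=[
    [0,0.6,0],
    [0,0.6,0],
  ],
  roll=[0,0],
  grip=[255,255],
)

```text
t: 10.58
tool_pos: [588.2, 167.7, -0.9]
tool_rot: [[-0.076, 0.0, -0.997], [0.997, 0.0, -0.076], [0.0, -1.0, -0.0]]
ft_force: [-1.6, -0.1, 4.7]
gripper_width: 12.3
```

Emit:
move_arm(
  offset=[
    [0,0.5,0],
    [0,0.5,0],
  ],
  roll=[0,0],
  grip=[255,255],
)

```text
t: 10.82
tool_pos: [588.2, 167.8, -1.0]
tool_rot: [[-0.076, 0.0, -0.997], [0.997, 0.0, -0.076], [0.0, -1.0, -0.0]]
ft_force: [-3.5, -0.8, 8.9]
gripper_width: 12.5
```

Contact came at the expected height (the comb is on the plate). I open only slightly, because the carriage is close behind, and lift straight up.

Emit:
move_arm(
  offset=[
    [0,-1,0],
    [0,-1,0],
    [0,-1,0],
    [0,-1,0],
  ],
  roll=[0,0,0,0],
  grip=[197,197,197,197],
)

```text
t: 11.32
tool_pos: [588.0, 167.6, -1.0]
tool_rot: [[-0.076, -0.0, -0.997], [0.997, -0.0, -0.076], [-0.0, -1.0, 0.0]]
ft_force: [0.4, -0.9, 0.2]
gripper_width: 19.4
```

Emit:
move_arm(
  offset=[
    [0,-6,0],
    [0,-18,0],
    [0,-50,0],
    [0,-90,0],
    [0,-120,0],
    [0,-120,0],
  ],
  roll=[0,0,0,0,0,0],
  grip=[197,197,197,150,100,100],
)

```text
t: 12.08
tool_pos: [590.2, 168.3, 122.7]
tool_rot: [[-0.076, 0.006, -0.997], [0.997, 0.002, -0.076], [0.002, -1.0, -0.006]]
ft_force: [0.8, -0.1, -0.2]
gripper_width: 46.3
```

Run:
```python
from h import *
import pickle
f=save('wrist','w10'); f['_fish']=1; pickle.dump((dict(f),arm.state()),open('w10.pkl','wb'))
c=save('scene','s10')
cv2.imwrite('pics/s10c.png',cv2.resize(c['color'][130:230,190:320],None,fx=6,fy=6,interpolation=cv2.INTER_CUBIC))
s=arm.state(); print(s['t'],s['tool_pos'],s['tool_rot'][:,0],s['gripper_width'],s['ft_force'])
```

```text
12.175 [587.93793362 167.6502234  119.45446453] [-7.61468886e-02  9.97096586e-01  2.24207762e-04] 52.45124032221645 [-0.49495336 -0.24384551 -0.33690207]
```

View pics/w10.png

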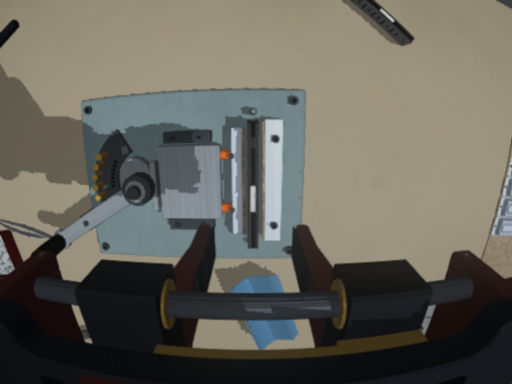

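View pics/s10c.png

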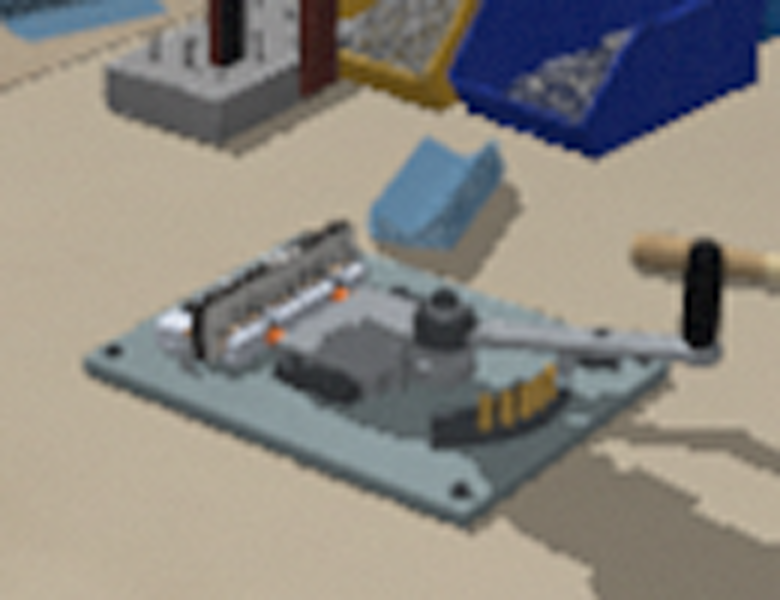

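The comb stands free in the nest, released and well placed: top at (253,120)–(253,247), with the pin above it. Next I go to hover over the lever grip, predicted at about (667,-53).

Emit:
move_arm(
  offset=[
    [-40,-5,-10],
    [-85,-5,-22],
    [-130,-5,-35],
    [-175,-5,-50],
    [-226,-5,-62],
    [-226,-5,-62],
    [-226,-5,-62],
    [-226,-5,-62],
  ],
  roll=[0.17,0.35,0.52,0.7,0.88,1.063,1.063,1.063],
  grip=[100,100,100,100,100,100,100,100],
)

```text
t: 13.18
tool_pos: [666.5, -51.6, 123.2]
tool_rot: [[0.831, -0.002, -0.556], [0.556, 0.0, 0.831], [-0.001, -1.0, 0.001]]
ft_force: [0.3, -0.1, 0.1]
gripper_width: 53.5
```

Run:
```python
from h import *
import pickle
arm.grab_frame('scene')
f=save('wrist','w11'); f['_fish']=1; pickle.dump((dict(f),arm.state()),open('w11.pkl','wb'))
s=arm.state(); print(s['t'],s['tool_pos'],s['tool_rot'][:,0],s['gripper_width'],s['ft_force'],s['qpos'])
```

```text
13.275 [666.75355012 -51.82542067 123.76960206] [ 8.32193024e-01  5.54485943e-01 -3.31784385e-04] 53.547198111350724 [ 0.47133272 -0.15876411 -0.17345597] [-0.24898647  0.54729018  0.33370979  1.64985155 -0.20728657  0.98016284
  0.74329726]
```

View pics/w11.png

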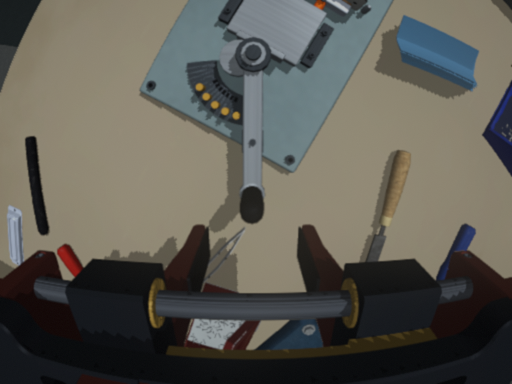

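The view shows the grip top at about (251,208), the nut at (253,52), and the brass pins from (199,87) to (236,116). I enlarge to measure.

Run:
```python
from h import *
import pickle
f,s=pickle.load(open('w11.pkl','rb')); a=f['color']
cv2.imwrite('pics/w11a.png',cv2.resize(a[30:130,175:285],None,fx=6,fy=6,interpolation=cv2.INTER_CUBIC))
cv2.imwrite('pics/w11b.png',cv2.resize(a[170:235,220:285],None,fx=8,fy=8,interpolation=cv2.INTER_CUBIC))
```

```text
(no output)
```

View pics/w11a.png

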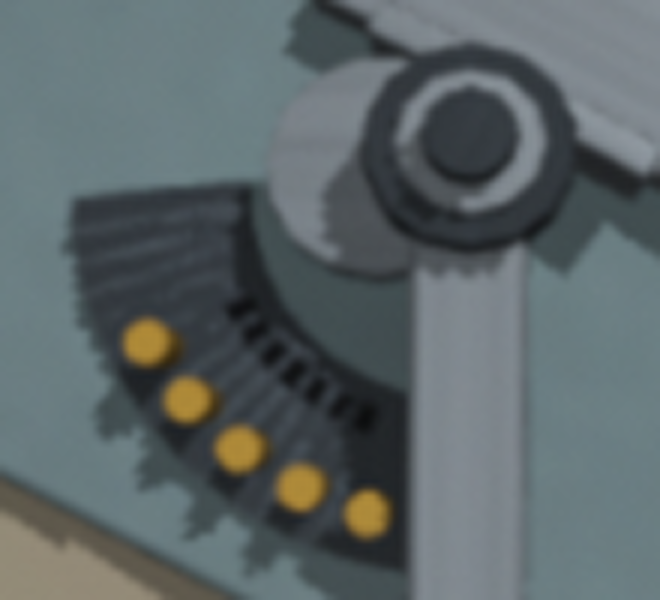

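View pics/w11b.png

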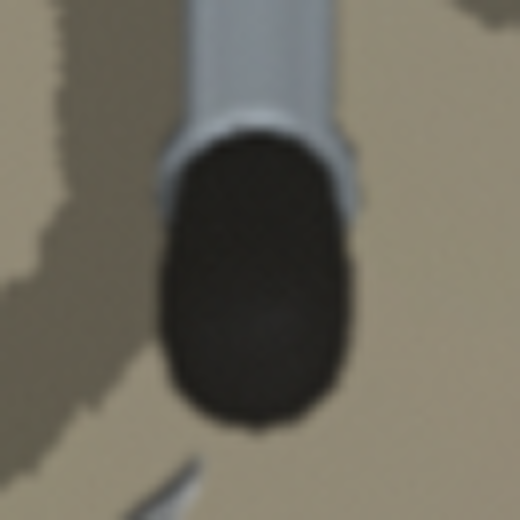

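Run:
```python
from h import *
import pickle
f,s=pickle.load(open('w11.pkl','rb')); R=s['tool_rot'];p=s['tool_pos']
A=lambda u,v:((u+.5)/6-.5+175,(v+.5)/6-.5+30)
B=lambda u,v:((u+.5)/8-.5+220,(v+.5)/8-.5+170)
g=onz(f,*B(256,335),100); print('grip',g,np.round(R.T@(g-p),1))
for z in (60,64): print('nut',z,onz(f,*A(469,135),z))
pv=onz(f,*A(469,135),64)[:2]
print('len',np.hypot(*(g[:2]-pv)), 'ang',np.arctan2(*(g[:2]-pv)[::-1]))
# lever arm axis from edges at z 46
l=[onz(f,*A(u,v),46)[:2] for u,v in((413,300),(413,580),(526,300),(524,580))]
print('arm axis ang',[np.arctan2(*(b-a)[::-1]) for a,b in((l[0],l[1]),(l[2],l[3]))],'width',np.hypot(*(l[2]-l[0])))
m0=(l[0]+l[2])/2; m1=(l[1]+l[3])/2; print('perp dist of pivot from axis', np.cross((m1-m0)/np.hypot(*(m1-m0)),pv-m0))
pins=[(367,513),(300,487),(240,448),(188,399),(147,341)]
lev=np.arctan2(*(g[:2]-pv)[::-1])
for z in (28,32,36,40):
    q=np.array([onz(f,*A(*u),z)[:2]-pv for u in pins]); print(z,'r',np.round(np.hypot(*q.T),1),'cw from lever',np.round(lev-np.arctan2(q[:,1],q[:,0]),3))
```

```text
grip [666.63098142 -52.79311855 100.        ] [-0.6 23.8 -0.8]
nut 60 [596.14725084  54.20422667  60.        ]
nut 64 [596.58777698  53.55974188  64.        ]
len 127.34591241418225 ang -0.9884043268060314
arm axis ang [np.float64(-0.9841631270387227), np.float64(-0.9861764946221774)] width 16.88070687477934
perp dist of pivot from axis -0.11806446281275029
28 r [57.4 57.5 57.5 57.7 58.1] cw from lever [0.284 0.487 0.691 0.896 1.101]
32 r [57.3 57.3 57.2 57.3 57.6] cw from lever [0.281 0.481 0.683 0.886 1.09 ]
36 r [57.1 57.1 56.9 57.  57.1] cw from lever [0.277 0.476 0.675 0.877 1.079]
40 r [57.  56.9 56.6 56.6 56.6] cw from lever [0.273 0.47  0.667 0.867 1.068]<stdin>:13: DeprecationWarning: Arrays of 2-dimensional vectors are deprecated. Use arrays of 3-dimensional vectors instead. (deprecated in NumPy 2.0)
```

The five brass pins lie about 0.278, 0.48, 0.68, 0.88 and 1.08 rad clockwise of the lever. That predicts the third notch near 0.78 rad, and the spacing is the expected 0.2 rad. I take the grip from above, with tips at about 67 mm.

Emit:
move_arm(
  offset=[
    [-0.6,30,-0.8],
    [-0.6,60,-0.8],
    [-0.6,85,-0.8],
    [-0.6,89,-0.8],
    [-0.6,89,-0.8],
  ],
  roll=[0,0,0,0,0],
  grip=[100,100,100,100,100],
)

```text
t: 13.9
tool_pos: [667.4, -53.7, 35.7]
tool_rot: [[0.834, 0.0, -0.552], [0.552, 0.0, 0.834], [0.0, -1.0, -0.0]]
ft_force: [-0.5, -0.7, 0.7]
gripper_width: 53.2
```

Run:
```python
from h import *
f=save('wrist','w12')
c=save('scene','s12')
cv2.imwrite('pics/s12c.png',cv2.resize(c['color'][110:230,220:350],None,fx=5,fy=5,interpolation=cv2.INTER_CUBIC))
s=arm.state(); print(s['t'],s['tool_pos'],s['gripper_width'],s['ft_force'])
```

```text
14.0 [667.99409132 -53.94886206  36.46939858] 53.142616028243786 [ 0.24329672 -0.43390405  0.54427027]
```

View pics/w12.png

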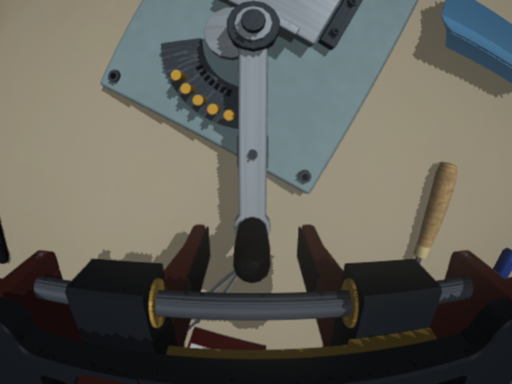

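View pics/s12c.png

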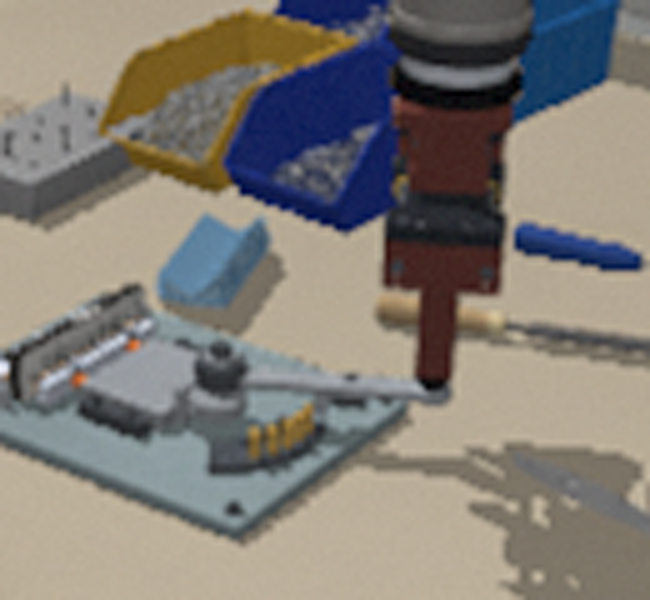

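The grip stands between the fingers, and the tips clear the arm. I close on it.

Emit:
move_arm(
  offset=[
    [0,0,0],
    [0,0,0],
    [0,0,0],
    [0,0,0],
    [0,0,0],
    [0,0,0],
  ],
  roll=[0,0,0,0,0,0],
  grip=[255,255,255,255,255,255],
  squeeze=40,
)

```text
t: 14.75
tool_pos: [666.8, -54.2, 35.2]
tool_rot: [[0.834, -0.0, -0.551], [0.551, -0.0, 0.834], [-0.0, -1.0, 0.0]]
ft_force: [-2.0, 0.9, 3.5]
gripper_width: 20.0
```

Run:
```python
from h import *
s=arm.state(); R=s['tool_rot']; print(s['t'],s['tool_pos'],R[:,0],R[:,2],s['gripper_width'],s['ft_force'])
# rows, initial tool frame: clockwise tangent = -x? ; inward = +z
Rr=130
for th in np.arange(.05,.85,.05): print(round(th,2),'x',round(-Rr*np.sin(th),1),'z',round(Rr*(1-np.cos(th)),1))
```

```text
14.75 [666.77057366 -54.20434218  35.23010678] [ 8.34361310e-01  5.51217730e-01 -4.66434086e-04] [-5.51217720e-01  8.34361432e-01  1.61281661e-04] 20.028259863826765 [-2.01610459  0.93793099  3.47978815]
0.05 x -6.5 z 0.2
0.1 x -13.0 z 0.6
0.15 x -19.4 z 1.5
0.2 x -25.8 z 2.6
0.25 x -32.2 z 4.0
0.3 x -38.4 z 5.8
0.35 x -44.6 z 7.9
0.4 x -50.6 z 10.3
0.45 x -56.5 z 12.9
0.5 x -62.3 z 15.9
0.55 x -67.9 z 19.2
0.6 x -73.4 z 22.7
0.65 x -78.7 z 26.5
0.7 x -83.7 z 30.6
0.75 x -88.6 z 34.9
0.8 x -93.3 z 39.4
```

The grip is held (20.0 mm). I swing clockwise (tool -x, roll +), first to 0.15 rad, then in small steps with force readings.

Emit:
move_arm(
  offset=[
    [-6.5,0,0.2],
    [-13,0,0.6],
    [-19.4,0,1.5],
    [-19.4,0,1.5],
  ],
  roll=[0.05,0.1,0.15,0.15],
  grip=[255,255,255,255],
)

```text
t: 15.25
tool_pos: [650.1, -63.4, 35.3]
tool_rot: [[0.908, 0.001, -0.419], [0.419, 0.0, 0.908], [0.001, -1.0, -0.0]]
ft_force: [5.0, 1.9, -2.4]
gripper_width: 19.6
```

```bash
cat > q.py <<'E'
from h import *
import sys
P0=np.array([595.1,54.3])
s=arm.state(); R=s['tool_rot'];p=s['tool_pos'];d=p[:2]-P0
a=np.arctan2(d[1],d[0]); r=np.hypot(*d)
tang=np.array([-d[1],d[0]])/r
print('t %.2f ang %.3f yawang %.3f r %.1f z %.1f Ftan %.1f Frad %.1f Fz %.1f w %.1f'%(s['t'],-0.987-a,0.5838-np.arctan2(R[1,0],R[0,0]),r,p[2],s['ft_force'][:2]@tang,s['ft_force'][:2]@(d/r),s['ft_force'][2],s['gripper_width']))
E
python3 q.py
```

```text
t 15.25 ang 0.147 yawang 0.151 r 129.9 z 35.3 Ftan 5.3 Frad 0.3 Fz -2.4 w 19.6
```

Emit:
move_arm(
  offset=[
    [-3.9,0,0.06],
    [-3.9,0,0.06],
  ],
  roll=[0.03,0.03],
  grip=[255,255],
)

```text
t: 15.5
tool_pos: [647.0, -64.8, 35.3]
tool_rot: [[0.919, 0.001, -0.393], [0.393, 0.0, 0.919], [0.001, -1.0, -0.0]]
ft_force: [6.5, 1.5, -2.3]
gripper_width: 19.9
```

Emit:
move_arm(
  offset=[
    [-3.9,0,0.06],
    [-3.9,0,0.06],
  ],
  roll=[0.03,0.03],
  grip=[255,255],
)

```text
t: 15.75
tool_pos: [644.2, -66.0, 35.3]
tool_rot: [[0.931, 0.003, -0.366], [0.366, 0.0, 0.931], [0.002, -1.0, -0.001]]
ft_force: [7.2, 1.5, -3.8]
gripper_width: 19.7
```

Emit:
move_arm(
  offset=[
    [-2.6,0,0.03],
    [-2.6,0,0.03],
  ],
  roll=[0.02,0.02],
  grip=[255,255],
)

```text
t: 16.0
tool_pos: [642.3, -66.7, 35.3]
tool_rot: [[0.938, 0.003, -0.348], [0.348, -0.0, 0.938], [0.003, -1.0, -0.001]]
ft_force: [8.2, 1.1, -5.8]
gripper_width: 19.4
```

Emit:
move_arm(
  offset=[
    [-2.6,0,0.03],
    [-2.6,0,0.03],
  ],
  roll=[0.02,0.02],
  grip=[255,255],
)

```text
t: 16.25
tool_pos: [639.1, -67.9, 35.3]
tool_rot: [[0.945, 0.002, -0.328], [0.328, 0.0, 0.945], [0.002, -1.0, -0.001]]
ft_force: [6.5, 1.9, -2.7]
gripper_width: 19.7
```

Emit:
move_arm(
  offset=[
    [-2.6,0,0.03],
    [-2.6,0,0.03],
  ],
  roll=[0.02,0.02],
  grip=[255,255],
)

```text
t: 16.5
tool_pos: [636.4, -68.9, 35.3]
tool_rot: [[0.951, 0.002, -0.309], [0.309, -0.0, 0.951], [0.002, -1.0, -0.001]]
ft_force: [6.4, 2.3, -3.8]
gripper_width: 19.7
```

Emit:
move_arm(
  offset=[
    [-2.6,0,0.03],
    [-2.6,0,0.03],
  ],
  roll=[0.02,0.02],
  grip=[255,255],
)

```text
t: 16.75
tool_pos: [633.1, -69.9, 35.2]
tool_rot: [[0.957, 0.0, -0.29], [0.29, -0.0, 0.957], [0.0, -1.0, -0.0]]
ft_force: [3.2, 0.2, -1.6]
gripper_width: 19.7
```

```bash
python3 q.py
```

```text
t 16.75 ang 0.287 yawang 0.290 r 129.9 z 35.2 Ftan 3.1 Frad 0.8 Fz -1.6 w 19.7
```

The first click came at about 0.27–0.29 rad, as predicted from the pins (0.278): force fell from 8 to 3 N. I go on.

Emit:
move_arm(
  offset=[
    [-3.9,0,0.06],
    [-3.9,0,0.06],
  ],
  roll=[0.03,0.03],
  grip=[255,255],
)

```text
t: 17.0
tool_pos: [628.7, -71.2, 35.2]
tool_rot: [[0.966, -0.001, -0.26], [0.26, 0.0, 0.966], [-0.001, -1.0, 0.0]]
ft_force: [3.2, -0.4, -1.0]
gripper_width: 19.1
```

Emit:
move_arm(
  offset=[
    [-3.9,0,0.06],
    [-3.9,0,0.06],
  ],
  roll=[0.03,0.03],
  grip=[255,255],
)

```text
t: 17.25
tool_pos: [624.7, -72.1, 35.2]
tool_rot: [[0.973, -0.001, -0.231], [0.231, 0.0, 0.973], [-0.001, -1.0, 0.0]]
ft_force: [4.0, 0.8, 2.3]
gripper_width: 19.9
```

Emit:
move_arm(
  offset=[
    [-3.9,0,0.06],
    [-3.9,0,0.06],
  ],
  roll=[0.03,0.03],
  grip=[255,255],
)

```text
t: 17.5
tool_pos: [622.2, -72.7, 35.3]
tool_rot: [[0.979, 0.001, -0.202], [0.202, -0.0, 0.979], [0.001, -1.0, -0.0]]
ft_force: [5.2, 0.7, -0.9]
gripper_width: 19.8
```

Emit:
move_arm(
  offset=[
    [-2.6,0,0.03],
    [-2.6,0,0.03],
  ],
  roll=[0.02,0.02],
  grip=[255,255],
)

```text
t: 17.75
tool_pos: [621.0, -72.9, 35.3]
tool_rot: [[0.983, 0.004, -0.183], [0.183, -0.0, 0.983], [0.003, -1.0, -0.001]]
ft_force: [8.6, 0.2, -3.9]
gripper_width: 19.9
```

Emit:
move_arm(
  offset=[
    [-2.6,0,0.03],
    [-2.6,0,0.03],
  ],
  roll=[0.02,0.02],
  grip=[255,255],
)

```text
t: 18.0
tool_pos: [618.2, -73.4, 35.3]
tool_rot: [[0.987, 0.003, -0.163], [0.163, -0.0, 0.987], [0.003, -1.0, -0.001]]
ft_force: [9.6, 1.6, -4.4]
gripper_width: 20.0
```

Emit:
move_arm(
  offset=[
    [-2.6,0,0.03],
    [-2.6,0,0.03],
  ],
  roll=[0.02,0.02],
  grip=[255,255],
)

```text
t: 18.25
tool_pos: [615.5, -74.0, 35.3]
tool_rot: [[0.99, 0.003, -0.143], [0.143, -0.001, 0.99], [0.003, -1.0, -0.001]]
ft_force: [7.6, 1.0, -2.3]
gripper_width: 19.8
```

```bash
python3 q.py
```

```text
t 18.25 ang 0.426 yawang 0.440 r 129.9 z 35.3 Ftan 7.7 Frad 0.2 Fz -2.3 w 19.8
```

Emit:
move_arm(
  offset=[
    [-2.6,0,0.03],
    [-2.6,0,0.03],
  ],
  roll=[0.02,0.02],
  grip=[255,255],
)

```text
t: 18.5
tool_pos: [612.4, -74.4, 35.3]
tool_rot: [[0.992, 0.002, -0.123], [0.123, -0.0, 0.992], [0.002, -1.0, -0.001]]
ft_force: [5.6, 0.4, -3.3]
gripper_width: 20.2
```

Emit:
move_arm(
  offset=[
    [-2.6,0,0.03],
    [-2.6,0,0.03],
  ],
  roll=[0.02,0.02],
  grip=[255,255],
)

```text
t: 18.75
tool_pos: [609.7, -74.7, 35.2]
tool_rot: [[0.995, 0.002, -0.103], [0.103, -0.0, 0.995], [0.002, -1.0, -0.001]]
ft_force: [5.9, 0.6, -2.0]
gripper_width: 20.0
```

Emit:
move_arm(
  offset=[
    [-2.6,0,0.03],
    [-2.6,0,0.03],
  ],
  roll=[0.02,0.02],
  grip=[255,255],
)

```text
t: 19.0
tool_pos: [606.5, -75.0, 35.3]
tool_rot: [[0.997, 0.001, -0.083], [0.083, -0.0, 0.997], [0.001, -1.0, -0.0]]
ft_force: [5.4, 0.3, -2.5]
gripper_width: 20.1
```

Emit:
move_arm(
  offset=[
    [-2.6,0,0.03],
    [-2.6,0,0.03],
  ],
  roll=[0.02,0.02],
  grip=[255,255],
)

```text
t: 19.25
tool_pos: [603.2, -75.2, 35.2]
tool_rot: [[0.998, -0.001, -0.064], [0.064, 0.0, 0.998], [-0.001, -1.0, 0.0]]
ft_force: [0.6, 1.4, 2.4]
gripper_width: 20.0
```

```bash
python3 q.py
```

```text
t 19.25 ang 0.521 yawang 0.520 r 129.8 z 35.2 Ftan 0.6 Frad -1.3 Fz 2.4 w 20.0
```

The second click is passed (9.7 N falling to about 1 N at 0.52 rad), one 0.2 rad spacing after the first. On to the third.

Emit:
move_arm(
  offset=[
    [-3.9,0,0.06],
    [-3.9,0,0.06],
  ],
  roll=[0.03,0.03],
  grip=[255,255],
)

```text
t: 19.5
tool_pos: [599.2, -75.4, 35.3]
tool_rot: [[0.999, -0.001, -0.033], [0.033, 0.0, 0.999], [-0.001, -1.0, 0.0]]
ft_force: [1.1, -0.3, 2.0]
gripper_width: 20.0
```

Emit:
move_arm(
  offset=[
    [-3.9,0,0.06],
    [-3.9,0,0.06],
  ],
  roll=[0.03,0.03],
  grip=[255,255],
)

```text
t: 19.75
tool_pos: [596.6, -75.4, 35.3]
tool_rot: [[1.0, 0.002, -0.003], [0.003, -0.0, 1.0], [0.002, -1.0, -0.0]]
ft_force: [6.1, 0.9, -0.6]
gripper_width: 19.9
```

Emit:
move_arm(
  offset=[
    [-2.6,0,0.03],
    [-2.6,0,0.03],
  ],
  roll=[0.02,0.02],
  grip=[255,255],
)

```text
t: 20.0
tool_pos: [594.9, -75.4, 35.3]
tool_rot: [[1.0, 0.003, 0.016], [-0.016, -0.001, 1.0], [0.003, -1.0, -0.001]]
ft_force: [7.5, 0.0, -4.1]
gripper_width: 19.7
```

Emit:
move_arm(
  offset=[
    [-2.6,0,0.03],
    [-2.6,0,0.03],
  ],
  roll=[0.02,0.02],
  grip=[255,255],
)

```text
t: 20.25
tool_pos: [593.7, -75.5, 35.3]
tool_rot: [[0.999, 0.006, 0.036], [-0.036, -0.002, 0.999], [0.006, -1.0, -0.001]]
ft_force: [12.6, -0.5, -7.8]
gripper_width: 19.7
```

Emit:
move_arm(
  offset=[
    [-2.6,0,0.03],
    [-2.6,0,0.03],
  ],
  roll=[0.02,0.02],
  grip=[255,255],
)

```text
t: 20.5
tool_pos: [590.2, -75.3, 35.3]
tool_rot: [[0.998, 0.004, 0.056], [-0.056, -0.001, 0.998], [0.004, -1.0, -0.001]]
ft_force: [9.5, 0.5, -6.0]
gripper_width: 20.2
```

```bash
python3 q.py
```

```text
t 20.50 ang 0.622 yawang 0.640 r 129.7 z 35.3 Ftan 9.5 Frad -0.8 Fz -6.0 w 20.2
```

Emit:
move_arm(
  offset=[
    [-2.6,0,0.03],
    [-2.6,0,0.03],
  ],
  roll=[0.02,0.02],
  grip=[255,255],
)

```text
t: 20.75
tool_pos: [587.1, -75.2, 35.3]
tool_rot: [[0.997, 0.003, 0.076], [-0.076, -0.001, 0.997], [0.003, -1.0, -0.001]]
ft_force: [8.4, -0.5, -2.5]
gripper_width: 20.0
```

Emit:
move_arm(
  offset=[
    [-2.6,0,0.03],
    [-2.6,0,0.03],
  ],
  roll=[0.02,0.02],
  grip=[255,255],
)

```text
t: 21.0
tool_pos: [583.7, -74.9, 35.2]
tool_rot: [[0.995, 0.002, 0.097], [-0.097, -0.001, 0.995], [0.002, -1.0, -0.0]]
ft_force: [9.1, -1.0, -2.7]
gripper_width: 20.0
```

Emit:
move_arm(
  offset=[
    [-2.6,0,0.03],
    [-2.6,0,0.03],
  ],
  roll=[0.02,0.02],
  grip=[255,255],
)

```text
t: 21.25
tool_pos: [580.7, -74.6, 35.2]
tool_rot: [[0.993, 0.001, 0.116], [-0.116, -0.0, 0.993], [0.001, -1.0, -0.0]]
ft_force: [4.6, 0.7, 0.1]
gripper_width: 19.6
```

Emit:
move_arm(
  offset=[
    [-2.6,0,0.03],
    [-2.6,0,0.03],
  ],
  roll=[0.02,0.02],
  grip=[255,255],
)

```text
t: 21.5
tool_pos: [577.8, -74.2, 35.2]
tool_rot: [[0.991, 0.0, 0.136], [-0.136, -0.0, 0.991], [0.0, -1.0, -0.0]]
ft_force: [3.2, -0.0, 2.7]
gripper_width: 19.8
```

```bash
python3 q.py
```

```text
t 21.50 ang 0.717 yawang 0.720 r 129.7 z 35.2 Ftan 3.2 Frad -0.4 Fz 2.7 w 19.8
```

The third click is felt (9.1 N down to 3.2 N at 0.69–0.72 rad). I move on to the notch's middle (about 0.77), watching for the renewed rise.

Emit:
move_arm(
  offset=[
    [-2.6,0,0.03],
    [-2.6,0,0.03],
  ],
  roll=[0.02,0.02],
  grip=[255,255],
)

```text
t: 21.75
tool_pos: [575.0, -73.8, 35.2]
tool_rot: [[0.988, -0.0, 0.156], [-0.156, 0.0, 0.988], [-0.0, -1.0, 0.0]]
ft_force: [3.6, -0.0, 1.3]
gripper_width: 19.8
```

Emit:
move_arm(
  offset=[
    [-1.3,0,0.01],
    [-1.3,0,0.01],
  ],
  roll=[0.01,0.01],
  grip=[255,255],
)

```text
t: 22.0
tool_pos: [574.3, -73.7, 35.2]
tool_rot: [[0.986, 0.001, 0.166], [-0.166, -0.0, 0.986], [0.001, -1.0, -0.0]]
ft_force: [5.3, -0.1, -0.7]
gripper_width: 19.6
```

Emit:
move_arm(
  offset=[
    [-1.3,0,0.01],
    [-1.3,0,0.01],
  ],
  roll=[0.01,0.01],
  grip=[255,255],
)

```text
t: 22.25
tool_pos: [572.4, -73.3, 35.2]
tool_rot: [[0.985, -0.0, 0.175], [-0.175, 0.0, 0.985], [-0.0, -1.0, 0.0]]
ft_force: [3.7, 1.4, 0.7]
gripper_width: 19.7
```

Emit:
move_arm(
  offset=[
    [-1.3,0,0.01],
    [-1.3,0,0.01],
  ],
  roll=[0.01,0.01],
  grip=[255,255],
)

```text
t: 22.5
tool_pos: [571.6, -73.2, 35.2]
tool_rot: [[0.983, 0.001, 0.185], [-0.185, -0.0, 0.983], [0.001, -1.0, -0.0]]
ft_force: [6.1, -0.4, 0.5]
gripper_width: 19.3
```

```bash
python3 q.py
```

```text
t 22.50 ang 0.766 yawang 0.770 r 129.6 z 35.2 Ftan 6.1 Frad -0.7 Fz 0.5 w 19.3
```

Emit:
move_arm(
  offset=[
    [-0.7,0,0],
    [-0.7,0,0],
    [-0.7,0,0],
    [-0.7,0,0],
  ],
  roll=[0.005,0.005,0.005,0.005],
  grip=[255,255,255,255],
)

```text
t: 23.0
tool_pos: [571.3, -73.1, 35.3]
tool_rot: [[0.982, 0.001, 0.19], [-0.19, -0.0, 0.982], [0.001, -1.0, -0.0]]
ft_force: [6.2, 0.1, -1.0]
gripper_width: 19.9
```

```bash
python3 - <<'E'
from h import *
import pickle
f=save('wrist','w13'); f['_fish']=1; pickle.dump((dict(f),arm.state()),open('w13.pkl','wb'))
c=save('scene','s13')
cv2.imwrite('pics/s13c.png',cv2.resize(c['color'][120:230,190:320],None,fx=6,fy=5.4,interpolation=cv2.INTER_CUBIC))
E
python3 q.py
```

```text
t 23.10 ang 0.769 yawang 0.775 r 129.6 z 35.2 Ftan 6.6 Frad -0.3 Fz -1.0 w 19.4
```

View pics/w13.png

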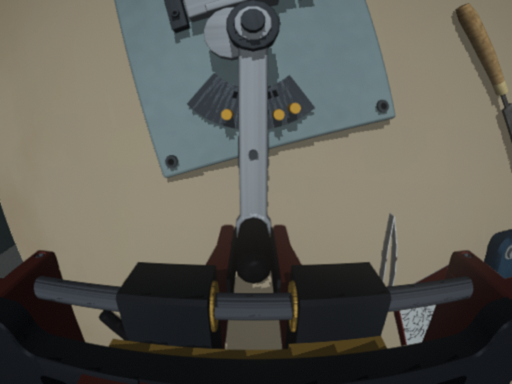

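View pics/s13c.png

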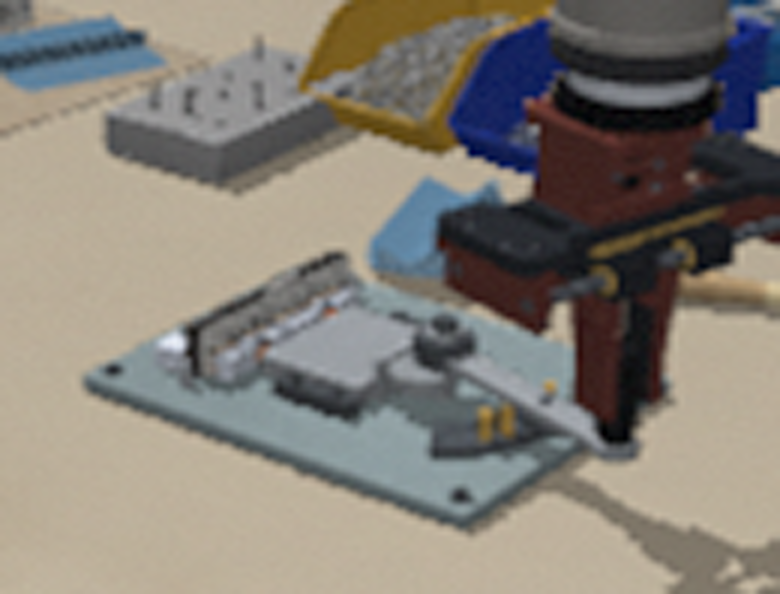

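The wrist view shows pins 1 and 2 at (295,108) and (278,115) on the passed side and pin 5 at (227,115). Pins 3 and 4 are hidden symmetrically under the lever (centre 253), so the roller sits mid third notch. A last look at the nest from the top before handing in.

```bash
python3 - <<'E'
from h import *
c=save('top','t14')
cv2.imwrite('pics/t14c.png',cv2.resize(c['color'][135:225,180:290],None,fx=6,fy=6,interpolation=cv2.INTER_CUBIC))
E
python3 q.py
```

```text
t 23.15 ang 0.768 yawang 0.775 r 129.6 z 35.2 Ftan 7.2 Frad -1.0 Fz -0.9 w 19.7
```

View pics/t14c.png

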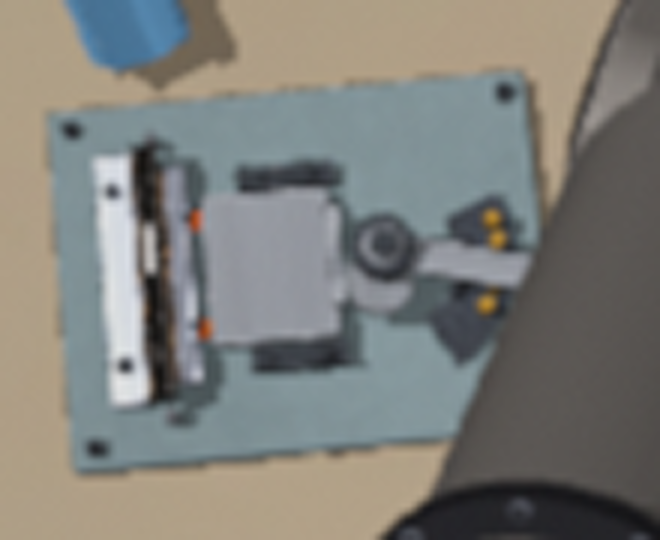

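The comb is pressed between the pad and the fixed jaw, and the pull is steady. I hand in.

```bash
python3 -c "
from rig import arm
print(arm.close_job())"; python3 q.py
```

```text
the job is handed in; nothing more can be done
None
the job is handed in; nothing more can be done
```

I stood the larger comb in the clamp's nest, let go of it, and swung the lever to the third click. I handed the job in at about 23 s, still holding the grip there; no verdict was reported.

- **Comb:** It touched down on the base plate at the expected height. The last wrist and scene views showed it centred between the pins, and the final top view showed it pressed between the pad and the fixed jaw.
- **Clicks:** I felt three force drops, at about 0.28, 0.49 and 0.69 rad from rest, and no fourth. My readings were sparse and two of the three peaks came out below the stated 10–15 N (about 8, 10 and 13 N).
- **Final hold:** The lever was at 0.77 rad, with 6–7 N at the grip and the pull rising again as it should in mid-notch. The wrist view showed it midway between the third and fourth pins.
- **What disagreed:**
  - The finger tips sit about 32 mm behind the reported TCP, so the first grasp closed above the comb without touching it. I measured the offset by touching the table with the finger tips, which pressed with about 7 N.
  - The first estimate of the nest from the top camera was about 4 mm off. I used the close wrist view instead.

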